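Strip the clogged filters from the suction lint box

TASK

Take the clogged lint filters out of the suction box for washing: first shut the suction by turning the red damper lever across the duct to its stop, then lever every filter loose with the pry bar, set over the box's front rail and under the filter's front lip; do not pull at or press on a filter with the fingers until it has sprung up loose. Lay the loose filters flat, right side up and side by side in the blue tray, lay the bar back on the green mat, and close the lid until its catch snaps in. Leave everything else on the table where it is.

Things in the scene. Friction and masses are not known exactly. Their poses are not given: they have to be found in the camera images.
- lint_box: Green suction lint box, fixed, 171 x 248 x 106 mm. Origin: centre of underside; -x is its front, y along it, z up. Behind the front rail a gutter (floor z 66 mm) runs to three wells at y = 84, 0, -84 mm: 56 wide, floor z 80, low front stop (x -43 to -41, top z 88). Aluminium dividers, 28 wide, top z 102; end walls z 106. An 80 mm duct, top z 95, leaves its +y end along y.
- front_rail: Round steel rail 10 mm thick along the top of the box's front: the fulcrum for the bar. Origin: middle of its axis, box x = -80, z = 87 mm (its top z 92). Axes as the box.
- filter_a: Clogged filter of the well at box y = 84 mm, if present, 0.22 kg. Grey frame 97.5 x 46 x 24 mm, its top 6 mm an orange flange 52 wide that runs on 16 mm past the frame's front as a lip. Origin: centre of the frame, half-way up; z up, -x towards the lip. Seated: origin at box x = 9, z = 92 mm, top 2 mm above the dividers, too low to grip; two spring catches hold its front down (about 35 N).
- lip_a (a point): Underside of filter_a's lip, mid-width, 8 mm in from the lip's front edge (edge at box x = -56 mm). Box z = 98 mm when seated, the gutter free below it. Levered up about 8 mm it snaps past its catches and stays up by itself at about z = 114, far end still down; then it is loose and can be gripped across its 52 mm flange near the front and lifted out. Axes as the filter.
- filter_b: Clogged filter of the well at box y = 0 mm, if present, 0.22 kg. Grey frame 97.5 x 46 x 24 mm, its top 6 mm an orange flange 52 wide that runs on 16 mm past the frame's front as a lip. Origin: centre of the frame, half-way up; z up, -x towards the lip. Seated: origin at box x = 9, z = 92 mm, top 2 mm above the dividers, too low to grip; two spring catches hold its front down (about 35 N).
- lip_b (a point): Underside of filter_b's lip, mid-width, 8 mm in from the lip's front edge (edge at box x = -56 mm). Box z = 98 mm when seated, the gutter free below it. Levered up about 8 mm it snaps past its catches and stays up by itself at about z = 114, far end still down; then it is loose and can be gripped across its 52 mm flange near the front and lifted out. Axes as the filter.
- filter_c: Clogged filter of the well at box y = -84 mm, if present, 0.22 kg. Grey frame 97.5 x 46 x 24 mm, its top 6 mm an orange flange 52 wide that runs on 16 mm past the frame's front as a lip. Origin: centre of the frame, half-way up; z up, -x towards the lip. Seated: origin at box x = 9, z = 92 mm, top 2 mm above the dividers, too low to grip; two spring catches hold its front down (about 35 N).
- lip_c (a point): Underside of filter_c's lip, mid-width, 8 mm in from the lip's front edge (edge at box x = -56 mm). Box z = 98 mm when seated, the gutter free below it. Levered up about 8 mm it snaps past its catches and stays up by itself at about z = 114, far end still down; then it is loose and can be gripped across its 52 mm flange near the front and lifted out. Axes as the filter.
- damper (a joint): Damper lever above the duct, turning on a vertical spindle (box x = -30, y = 180 mm) between stops: 0 = shut (across the duct, pointing to the box's -x), 1.571 = open (along the duct, pointing to the box's +y). Stiff (0.12 N m), stays where it is left; a sideways push on the lever turns it.
- damper_end (a point): Middle of the damper lever's red sleeve (50 long x 18 wide x 13 mm high), 62 mm from the spindle, at box z = 124 mm, 22 mm clear above the duct. Axes: x from here towards the spindle, z up.
- lid (a joint): Lid: clear pane in a yellow frame, 170 x 250 x 6 mm, 0.4 kg, on a hinge along the box's far top edge (axis along y at box x = 80, z = 108 mm, in the plane of the lid's inner face). 0 = fully shut, about 1.4 = standing open as at the start. Friction hinges (0.5 N m) hold it wherever it is left.
- lid_edge (a point): Middle of the lid's free edge on its outer (upper when shut) face, 167 mm from the hinge. Axes: x from the edge towards the hinge, z out of the outer face.
- tongue (a joint): Sprung steel tongue below the lid's free edge, 42 mm to +y of its middle: 0 = out, 0.010 m = pushed in. As the lid is pressed down at its free edge (8 to 20 N) the tongue's slope rides over the front rail and it snaps out beneath it, lid at 0; unlatched, the lid stops at about 0.12 rad.
- bar: Flat pry bar 240 mm long, 0.30 kg: red handle with black bands 120 x 22 x 16 mm, then 120 mm of flat steel blade, 20 wide, 6 thick, flush with the handle's underside. Origin: middle of its length, half-way up the handle; x towards the blade tip, z up as it lies. The tip's underside is at x = 120, z = -8 mm; centre of mass at x = -24.
- mat: Green mat with a white grid, fixed, 320 x 120 x 3 mm, on which the bar lies. Origin: centre of its underside, x along its length.
- tray: Blue open wash tray, fixed, 330 x 165 x 36 mm high, walls and floor 5 mm. Origin: centre of its underside, x along its length.
- weight_1: Dark round pattern weight, 80 mm across, 28 mm high. Not part of the job. Origin: centre of its underside.
- weight_2: Dark round pattern weight, 80 mm across, 28 mm high. Not part of the job. Origin: centre of its underside.
- weight_3: Dark round pattern weight, 80 mm across, 28 mm high. Not part of the job. Origin: centre of its underside.
- clamp: Steel spring clamp, 120 x 50 x 30 mm. Not part of the job. Origin: centre of its underside.
- shears: Shears with black handles, 250 x 90 x 13 mm. Not part of the job. Origin: centre of its underside.
- thread_1: Cone of red thread, 68 mm across, 130 mm high. Not part of the job. Origin: centre of its underside.
- thread_2: Cone of blue thread, 68 mm across, 130 mm high. Not part of the job. Origin: centre of its underside.

How it is judged:
By the outcome, as a careful person would: the job done as asked, in the order asked, and still so for the second after the job is handed in, with the robot touching nothing.
Of filter_a, filter_b, filter_c only 2 to 3 are there at a start; the rules pass over those that are not, and their reading is None.
At some moment in a run one of bar may be knocked a few centimetres aside while the robot is not near it.
Once in a run the grip may slacken for a moment while it holds something.
It also fails if it takes over 210 s, if anything falls off the work surface, if the arm or the gripper's body presses on something with over 40 N, if the wrist force passes 120 N, or if a joint passes its speed limit or range.

ROBOT

A 6-joint arm with a two-finger parallel gripper is mounted at the origin on the work surface. World frame = base frame: x ahead of the robot, y to its left, z up, the work surface at z = 0. Lengths are in m, angles in degrees, forces in N, time in s.
With the tool pointing down it reaches from about 0.3 to 0.775 m from the base axis. Payload 14.6 kg.
Tool frame: the origin (TCP) lies between the finger pads; the fingertips stand 8 mm ahead of it and the grasp point (between the pads) lies 11 mm behind it; z points along the fingers, y is the line along which they close (so a half turn about z gives the same grasp; the last joint's range is limited). The gripper opens to 94 mm and grips with 3 to 60 N. Pads are 16 mm wide; open, the fingers measure 119 mm over their backs; the gripper's body (75 mm by 177 mm) begins 78 mm behind the grasp point.
Start: joints at [60.699, 17.183, 87.147, -0, 75.671, -3.816], TCP at [0.237, 0.496, 0.213] pointing down, gripper open.
Joint ranges: [-173.82, 173.82], [-45.26, 126.66], [13.44, 144.39], [-59.66, 239.66], [0, 175.72], [-146.38, 146.38]. Speed limits (degrees/s): [127.2, 127.2, 147.25, 180, 180, 180].

INTERFACE

Orientations are given as a 3x3 rotation matrix whose columns are the frame's x, y, z axes.
In Python, from station import bot gives the robot as it stands.
- The arm moves only by the tool drive_tool, never from a script. Its argument "motion" is one flat list of numbers, 7 for each row, row after row: the shift along the tool's x, y, z in m, then the turn, a rotation vector about the tool's x, y, z in rad, then the finger opening in m, from 0 to 0.094. In form: [dx, dy, dz, ax, ay, az, gripper, dx, dy, dz, ax, ay, az, gripper, ...]. A call has 1 to 5 rows; each row shifts and turns the commanded pose from where the row before left it, along the tool's axes as they then stand; what a row does not reach is not made up. A row lasts 1/10 s, in which the tool goes at most 50 mm and 8.59 degrees, less where a joint would pass 70% of its speed; a pose out of reach is approached as far as the arm can. A call is refused whole if a number of a shift passes 0.05 or a number of a turn 0.15, either way. A call with a gripper value outside its range is refused whole. The fingers move at their own pace and stop on an object; the grip force is fixed at half the most. Time passes only in rows, so rows that do not move let the fingers close. It gives the time, the measured TCP pose, the force, the opening and the grip force at its end, in the units of the state.
- bot.observe(): the state, without advancing time (a new reading comes with each control period).
- bot.get_image(name): name is "side" or "top" or "wrist"; returns the picture (384x512x3 uint8, red, green, blue); there is no depth.
- bot.calibration(name): a dict with "fx", "fy", "cx", "cy" (pixels), "k1" (the pictures are not rectified: a ray, as slopes to the right and down, at radius r is drawn at 1 + k1 r^2 times it, then the intrinsics apply), "camera_from_world" (4x4, takes a point from world to camera coordinates); the wrist camera has in their place "hand_eye" (4x4, takes a point from camera to tool coordinates, whose origin is the TCP and whose axes are the flange's). Camera axes: x right, y down, z forward; pixel columns grow to the right and rows downward; lengths in m; the calibration is good to about 2 mm. A picture is of the moment at which its call begins: read the wrist's pose just before it. calibration takes no time and is no camera call.
- bot.finish_job(): hands the job in; it is judged then, once.
The state is a dict: "t": time; "qpos": joint angles; "dq": joint speeds; "tau": joint torques, N m; "position": TCP position; "orientation": TCP orientation; "contact_force": force on the tool from outside, world axes, zero at the start; "torque": the same for the moment, N m; "gripper_width": finger opening in m; "grasp_force": force on a finger pad.
Only numpy, scipy, OpenCV 4.12 (cv2) and the standard library are available. Lean on these libraries where they do the work, as an engineer would, in place of code of your own. Each camera call takes 0.05 s, during which the arm holds its last target. There are 200 camera calls.

## Working session

There is one attempt and no reset: what is moved stays moved. The work goes in short steps, Python scripts to look and compute and a tool call to move; the robot and the scene stay as the last step left them, time stands still between calls to the robot, and variables do not carry over. Pictures are saved under pics/ and viewed, at most 14 in all, crops included, and the job is handed in when it is done.

Besides the shell and the picture viewer there is one more tool, called after "Request:" by a JSON object that holds its "method" and its "body", one argument or row to a line. drive_tool: Moves the arm, as the interface text tells. Its arguments: {"type":"object","properties":{"motion":{"type":"array","items":{"type":"number"}}},"required":["motion"]}

```bash
ls; mkdir -p pics
python3 - <<'E'
from station import bot
import cv2, numpy as np
print(bot.observe())
for n in("side","top","wrist"):
    c=bot.calibration(n); print(n,{k:np.round(v,4).tolist() for k,v in c.items()})
a=[bot.get_image(n)[:,:,::-1] for n in("top","side")]
cv2.imwrite("pics/top0.png",a[0]);cv2.imwrite("pics/side0.png",a[1])
E
```

```text
pics
{'t': 0.0, 'qpos': array([ 6.06960704e+01,  1.72168974e+01,  8.71813551e+01, -2.92581437e-04,
        7.56678344e+01, -3.81579911e+00]), 'dq': array([-0.00634273,  0.07053055, -0.02147046, -0.07631053,  0.01452408,
       -0.01827386]), 'tau': array([ 1.44256461e-03, -5.31813705e+01, -3.52733195e+01,  7.09385751e-02,
        2.44765927e-02, -6.71930684e-05]), 'position': array([0.23655843, 0.49625076, 0.21286638]), 'orientation': array([[-9.02674976e-01,  4.30322640e-01, -5.60224073e-04],
       [ 4.30322998e-01,  9.02674416e-01, -1.00825575e-03],
       [ 7.18246612e-05, -1.15120454e-03, -9.99999335e-01]]), 'contact_force': array([0.4331535 , 0.2189125 , 0.35993424]), 'torque': array([-0.03129409,  0.00996317,  0.04582056]), 'grasp_force': 0.0, 'gripper_width': 0.09392214250883907}
side {'fx': 438.6869, 'fy': 438.6869, 'cx': 260.2362, 'cy': 188.0188, 'k1': 0.0504, 'camera_from_world': [[0.9953, -0.0948, 0.0185, -0.577], [-0.0363, -0.5446, -0.8379, 0.104], [0.0895, 0.8333, -0.5455, 1.6157], [0.0, 0.0, 0.0, 1.0]]}
top {'fx': 435.8186, 'fy': 435.8186, 'cx': 252.2295, 'cy': 195.269, 'k1': -0.0648, 'camera_from_world': [[0.0095, -0.9999, -0.0046, 0.0154], [-0.9848, -0.0085, -0.1734, 0.5666], [0.1733, 0.0061, -0.9848, 1.541], [0.0, 0.0, 0.0, 1.0]]}
wrist {'fx': 307.9124, 'fy': 307.9124, 'cx': 256.1994, 'cy': 192.4376, 'k1': -0.0651, 'hand_eye': [[0.0002, -0.9583, -0.2857, 0.0832], [1.0, -0.0, 0.0009, 0.0002], [-0.0009, -0.2857, 0.9583, -0.1716], [0.0, 0.0, 0.0, 1.0]]}
```

View pics/top0.png

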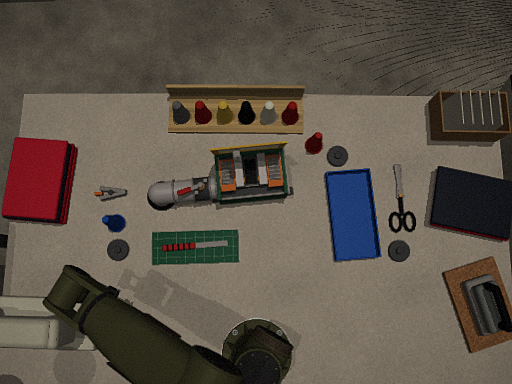

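View pics/side0.png

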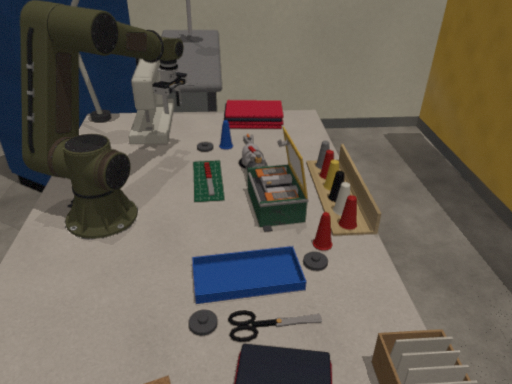

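```bash
cat > h.py <<'E'
from station import bot
import cv2, numpy as np
def cam(n):
    c=bot.calibration(n); K=np.array([[c['fx'],0,c['cx']],[0,c['fy'],c['cy']],[0,0,1]])
    if n=="wrist":
        s=bot.observe(); T=np.eye(4); T[:3,:3]=s['orientation']; T[:3,3]=s['position']
        W=T@c['hand_eye']
    else: W=np.linalg.inv(c['camera_from_world'])
    return K,c['k1'],W
def grab(n):
    C=cam(n); return C,bot.get_image(n)[:,:,::-1].copy()
def ray(C,uv):
    K,k1,W=C; uv=np.atleast_2d(np.float64(uv))
    p=(uv-[K[0,2],K[1,2]])/[K[0,0],K[1,1]]; q=p.copy()
    for _ in range(20): q=p/(1+k1*(q**2).sum(1,keepdims=True))
    return W[:3,3],np.c_[q,np.ones(len(q))]@W[:3,:3].T
def onz(C,uv,z):
    o,d=ray(C,uv); return o+d*((z-o[2])/d[:,2:])
def proj(C,P):
    K,k1,W=C; P=np.atleast_2d(np.float64(P)); c=(P-W[:3,3])@W[:3,:3]; q=c[:,:2]/c[:,2:]
    q=q*(1+k1*(q**2).sum(1,keepdims=True)); return q*[K[0,0],K[1,1]]+[K[0,2],K[1,2]]
def hsv(im,lo,hi): return cv2.inRange(cv2.cvtColor(im,cv2.COLOR_BGR2HSV),np.array(lo),np.array(hi))
def rect(C,m,z):
    """largest contour of mask -> world minAreaRect on plane z"""
    cs,_=cv2.findContours(m,cv2.RETR_EXTERNAL,cv2.CHAIN_APPROX_NONE); c=max(cs,key=cv2.contourArea)[:,0,:]
    P=onz(C,c,z)[:,:2]; r=cv2.minAreaRect(np.float32(P*1000)); return r,c
def yaw_long(r):
    (c,s,a)=r; return a if s[0]>s[1] else a-90
E
python3 - <<'E'
from h import *
C,im=grab("top")
m=hsv(im,(105,120,50),(125,255,255)); m[:, :300]=0
r,c=rect(C,m,.036); print("tray",r,yaw_long(r))
m=hsv(im,(60,60,20),(85,255,255)); m2=m.copy(); m2[:225]=0
m2=cv2.morphologyEx(m2,cv2.MORPH_CLOSE,np.ones((9,9))); r,c=rect(C,m2,.003); print("mat",r,yaw_long(r))
m3=m.copy(); m3[225:]=0; m3=cv2.morphologyEx(m3,cv2.MORPH_CLOSE,np.ones((3,3)));r,c=rect(C,m3,.1); print("box",r)
mr=hsv(im,(0,120,60),(8,255,255))|hsv(im,(172,120,60),(180,255,255)); mb=mr.copy(); mb[:225]=0;mb[275:]=0;mb[:,:150]=0;mb[:,242:]=0
mb=cv2.morphologyEx(mb,cv2.MORPH_CLOSE,np.ones((7,7)))
r,c=rect(C,mb,.019); print("handle",r,yaw_long(r))
md=mr.copy(); md[:178]=0;md[198:]=0;md[:,:165]=0;md[:,215:]=0
r,c=rect(C,md,.13); print("damper",r,yaw_long(r))
z=cv2.resize(im[130:270,140:300],None,fx=5,fy=5,interpolation=cv2.INTER_CUBIC)
cv2.imwrite("pics/z0.png",z[:600])
E
```

```text
tray ((504.83184814453125, -348.3871154785156), (329.0148620605469, 165.66714477539062), 5.347503662109375) 5.347503662109375
mat ((380.50140380859375, 231.523193359375), (118.59976959228516, 316.9018249511719), 2.594252586364746) -87.40574741363525
box ((634.33349609375, -19.986587524414062), (179.72250366210938, 152.48532104492188), 6.587255001068115)
handle ((379.7125549316406, 290.5337219238281), (22.00459861755371, 118.73196411132812), 5.613905429840088) -84.38609457015991
damper ((566.5740966796875, 258.9806823730469), (16.901424407958984, 48.181087493896484), 19.321622848510742) -70.67837715148926
```

View pics/z0.png

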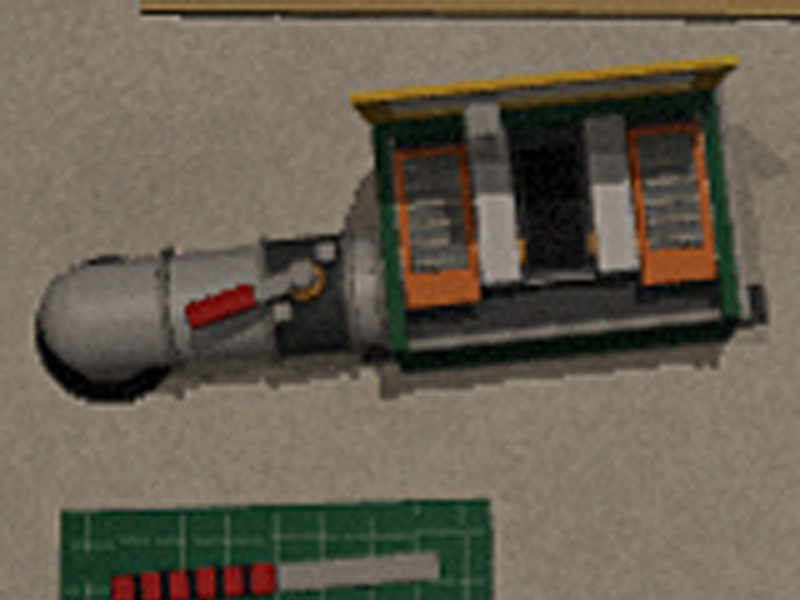

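Run:
```python
from h import *
C,im=grab("top")
m=hsv(im,(5,140,80),(18,255,255)); m[:150]=0;m[200:]=0;m[:,:215]=0;m[:,292:]=0
P=[]
for lo,hi in((215,250),(250,292)):
    k=m.copy();k[:,:lo]=0;k[:,hi:]=0;k=cv2.morphologyEx(k,cv2.MORPH_CLOSE,np.ones((3,3)));r,c=rect(C,k,.104);print(r,yaw_long(r));P.append(r[0])
P=np.array(P);d=P[0]-P[1];print(np.linalg.norm(d),np.degrees(np.arctan2(-d[0],d[1])))
y=d/np.linalg.norm(d);x=np.array([y[1],-y[0]]);o=P.mean(0)-.9*x;print("box",o,x)
R=np.c_[x,y]
def w(bx,by):return o+R@[bx,by]
print("spindle",w(-30,180),"rail",onz(C,[(221,199),(286.5,193.6)],.092)[:,:2],w(-80,120),w(-80,-120))
s=np.array([566.6,259]);v=R.T@(s-w(-30,180));print("lever",v,np.linalg.norm(v),np.degrees(np.arctan2(-v[0],v[1])))
print("shut end",w(-92,180))
```

```text
((628.1664428710938, 110.6995620727539), (110.38086700439453, 52.04853820800781), 6.617228031158447) 6.617228031158447
((643.0521240234375, -56.81842041015625), (102.96330261230469, 53.81237030029297), 6.395409107208252) 6.395409107208252
168.17805433086042 5.077976896280829
box [634.7128158   26.86091054] [0.99607516 0.08851144]
spindle [588.89850244 203.49909636] rail [[ 0.54461475  0.13095291]
 [ 0.56608526 -0.10141128]] [544.40543059 139.30901491] [565.64817531 -99.74902365]
lever [-17.2985197   57.25674399] 59.812820662954174 16.810719663489138
shut end [527.14184248 198.01138731]
```

Request:
{"method": "drive_tool", "body": {
  "motion": [0, 0, 0, 0, 0, -0.1335, 0, 0, 0, 0, 0, 0, -0.1335, 0, 0, 0, 0, 0, 0, -0.1335, 0, 0, 0, 0, 0, 0, -0.1335, 0, 0, 0, 0, 0, 0, 0, 0]
}}

```text
t: 0.7
position: [0.2366, 0.4964, 0.2133]
orientation: [[-0.996, -0.091, -0.0], [-0.091, 0.996, -0.0], [0.0, -0.0, -1.0]]
contact_force: [0.1, 0.5, -1.1]
gripper_width: 0.0575
grasp_force: 0.0
```

Request:
{"method": "drive_tool", "body": {
  "motion": [-0.0355, -0.0254, 0, 0, 0, 0, 0, -0.0355, -0.0254, 0, 0, 0, 0, 0, -0.0355, -0.0254, 0, 0, 0, 0, 0, -0.0355, -0.0254, 0, 0, 0, 0, 0, -0.0355, -0.0254, 0, 0, 0, 0, 0]
}}

```text
t: 1.2
position: [0.4261, 0.3846, 0.2135]
orientation: [[-0.996, -0.084, -0.0], [-0.084, 0.996, 0.0], [0.0, 0.0, -1.0]]
contact_force: [0.9, 1.4, -0.1]
gripper_width: 0.0175
grasp_force: 0.0
```

Request:
{"method": "drive_tool", "body": {
  "motion": [-0.0355, -0.0254, 0, 0, 0, 0, 0, -0.0355, -0.0254, 0, 0, 0, 0, 0, -0.0355, -0.0254, 0, 0, 0, 0, 0, -0.0355, -0.0254, 0, 0, 0, 0, 0, -0.0355, -0.0254, 0, 0, 0, 0, 0]
}}

```text
t: 1.7
position: [0.6142, 0.2739, 0.2133]
orientation: [[-0.996, -0.084, -0.0], [-0.084, 0.996, -0.0], [0.0, -0.0, -1.0]]
contact_force: [0.0, 0.8, 0.2]
gripper_width: 0.0002
grasp_force: 0.0
```

Request:
{"method": "drive_tool", "body": {
  "motion": [0, 0, 0, 0, 0, 0, 0]
}}

```text
t: 1.8
position: [0.616, 0.2716, 0.2121]
orientation: [[-0.997, -0.08, -0.001], [-0.08, 0.997, -0.001], [0.001, -0.001, -1.0]]
contact_force: [-0.6, 1.3, -0.4]
gripper_width: 0.0003
grasp_force: 0.0
```

Request:
{"method": "drive_tool", "body": {
  "motion": [0, 0, 0.043, 0, 0, 0, 0, 0, 0, 0.043, 0, 0, 0, 0, 0.015, 0, 0, 0, 0, 0, 0, 0.015, 0, 0, 0, 0, 0, 0, 0, 0, 0, 0, 0, 0, 0]
}}

```text
t: 2.3
position: [0.5817, 0.2729, 0.1274]
orientation: [[-0.996, -0.087, -0.001], [-0.087, 0.996, -0.0], [0.001, -0.0, -1.0]]
contact_force: [-0.4, 0.0, -0.1]
gripper_width: 0.0005
grasp_force: 0.0
```

Request:
{"method": "drive_tool", "body": {
  "motion": [0.0102, -0.0012, 0, 0, 0, 0, 0, 0.0102, -0.0012, 0, 0, 0, 0, 0, 0.0104, -0.0049, 0, 0, 0, 0, 0, 0.0104, -0.0049, 0, 0, 0, 0, 0, 0.008, -0.0081, 0, 0, 0, 0, 0]
}}

```text
t: 2.8
position: [0.5362, 0.2483, 0.1281]
orientation: [[-0.996, -0.087, 0.002], [-0.087, 0.996, 0.001], [-0.002, 0.001, -1.0]]
contact_force: [2.6, 1.6, 0.4]
gripper_width: 0.0005
grasp_force: 1.3
```

Request:
{"method": "drive_tool", "body": {
  "motion": [0.008, -0.0081, 0, 0, 0, 0, 0, 0.004, -0.0077, 0, 0, 0, 0, 0, 0.004, -0.0077, 0, 0, 0, 0, 0, 0, -0.004, 0, 0, 0, 0, 0, 0, 0, 0, 0, 0, 0, 0]
}}

```text
t: 3.3
position: [0.5224, 0.2185, 0.1274]
orientation: [[-0.996, -0.088, -0.001], [-0.088, 0.996, -0.0], [0.001, -0.0, -1.0]]
contact_force: [-0.2, -0.3, 0.1]
gripper_width: 0.0006
grasp_force: 0.0
```

Run:
```python
from h import *
C,im=grab("top")
print(bot.observe()['contact_force'])
cv2.imwrite("pics/z1.png",cv2.resize(im[130:230,140:300],None,fx=4,fy=4,interpolation=cv2.INTER_CUBIC))
```

```text
[-0.209096    1.05561648 -0.37519651]
```

View pics/z1.png

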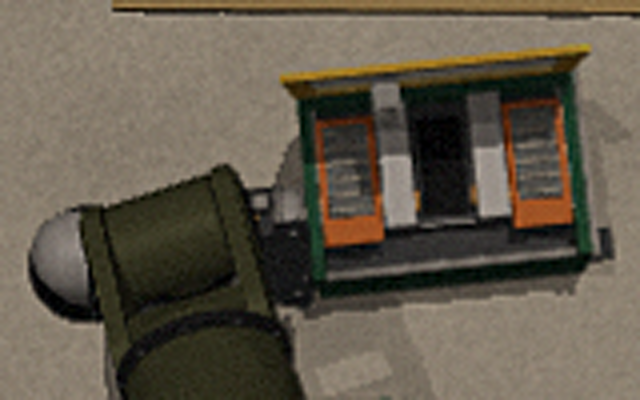

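Request:
{"method": "drive_tool", "body": {
  "motion": [0, -0.003, 0, 0, 0, 0, 0, 0, -0.003, 0, 0, 0, 0, 0, 0, 0, 0, 0, 0, 0, 0]
}}

```text
t: 3.65
position: [0.5225, 0.2169, 0.1275]
orientation: [[-0.996, -0.09, 0.0], [-0.09, 0.996, 0.007], [-0.001, 0.007, -1.0]]
contact_force: [-1.3, 29.3, -3.2]
gripper_width: 0.0006
grasp_force: 14.5
```

Request:
{"method": "drive_tool", "body": {
  "motion": [0, -0.003, 0, 0, 0, 0, 0, 0, 0, 0, 0, 0, 0, 0]
}}

```text
t: 3.85
position: [0.5225, 0.2164, 0.1277]
orientation: [[-0.996, -0.091, 0.001], [-0.091, 0.996, 0.011], [-0.002, 0.011, -1.0]]
contact_force: [-2.9, 47.5, -5.0]
gripper_width: 0.0003
grasp_force: 23.5
```

Request:
{"method": "drive_tool", "body": {
  "motion": [0, -0.002, 0, 0, 0, 0, 0, 0, 0, 0, 0, 0, 0, 0]
}}

```text
t: 4.05
position: [0.5225, 0.2161, 0.1277]
orientation: [[-0.996, -0.091, 0.001], [-0.091, 0.996, 0.014], [-0.002, 0.014, -1.0]]
contact_force: [-3.4, 58.9, -6.9]
gripper_width: 0.0005
grasp_force: 29.5
```

Request:
{"method": "drive_tool", "body": {
  "motion": [0, 0.02, 0, 0, 0, 0, 0, 0, 0.02, 0, 0, 0, 0, 0, 0, 0, -0.045, 0, 0, 0, 0, 0, 0, -0.045, 0, 0, 0, 0.05, 0.035, 0.009, 0, 0, 0, 0, 0.05]
}}

```text
t: 4.55
position: [0.4875, 0.2542, 0.223]
orientation: [[-0.996, -0.087, 0.009], [-0.087, 0.996, 0.003], [-0.009, 0.003, -1.0]]
contact_force: [0.3, 1.2, -0.2]
gripper_width: 0.0128
grasp_force: 0.0
```

Request:
{"method": "drive_tool", "body": {
  "motion": [0.035, 0.009, 0, 0, 0, 0, 0.05, 0.035, 0.009, 0, 0, 0, 0, 0.05, 0.035, 0.009, 0, 0, 0, 0, 0.05, 0, 0, 0, 0, 0, 0.142, 0.05, 0, 0, 0, 0, 0, 0.142, 0.05]
}}

```text
t: 5.05
position: [0.3765, 0.2716, 0.2178]
orientation: [[-0.98, 0.198, 0.001], [0.198, 0.98, 0.0], [-0.001, 0.0, -1.0]]
contact_force: [-0.5, 0.2, -0.5]
gripper_width: 0.0495
grasp_force: 0.0
```

Request:
{"method": "drive_tool", "body": {
  "motion": [0, 0, 0, 0, 0, 0.142, 0.05, 0, 0, 0, 0, 0, 0.142, 0.05, 0, 0, 0, 0, 0, 0.142, 0.05, 0, 0, 0, 0, 0, 0.142, 0.05, 0, 0, 0, 0, 0, 0.142, 0.05]
}}

```text
t: 5.55
position: [0.3772, 0.2713, 0.2174]
orientation: [[-0.613, 0.79, -0.0], [0.79, 0.613, -0.0], [-0.0, -0.0, -1.0]]
contact_force: [-0.5, -0.0, -1.1]
gripper_width: 0.0499
grasp_force: 0.0
```

Request:
{"method": "drive_tool", "body": {
  "motion": [0, 0, 0, 0, 0, 0.142, 0.05, 0, 0, 0, 0, 0, 0.142, 0.05, 0, 0, 0, 0, 0, 0.142, 0.05, 0, 0, 0, 0, 0, 0.142, 0.05, 0, 0, 0, 0, 0, 0, 0.05]
}}

```text
t: 6.05
position: [0.3771, 0.2713, 0.2174]
orientation: [[-0.096, 0.995, -0.0], [0.995, 0.096, -0.0], [-0.0, -0.0, -1.0]]
contact_force: [0.3, -0.1, -0.1]
gripper_width: 0.0503
grasp_force: 0.0
```

Run:
```python
from h import *
C,im=grab("wrist"); s=bot.observe(); print(s['position'],s['orientation'].round(3).tolist())
mr=hsv(im,(0,120,50),(8,255,255))|hsv(im,(172,120,50),(180,255,255))
mb=cv2.morphologyEx(mr,cv2.MORPH_CLOSE,np.ones((15,15)))
r,c=rect(C,mb,.019); print("handle",r,yaw_long(r))
Ct,it=grab("top"); 
md=hsv(it,(0,120,60),(8,255,255))|hsv(it,(172,120,60),(180,255,255)); md[:178]=0;md[210:]=0;md[:,:165]=0;md[:,215:]=0
r,c=rect(Ct,md,.13); print("damper",r,yaw_long(r))
cv2.imwrite("pics/w1.png",np.hstack([im,it[100:,100:350]][:1]))
```

```text
[0.3771201  0.27127945 0.21740242] [[-0.101, 0.995, -0.0], [0.995, 0.101, -0.0], [-0.0, -0.0, -1.0]]
handle ((380.3539733886719, 291.8468933105469), (21.747943878173828, 118.64191436767578), 5.235682964324951) -84.76431703567505
damper ((528.9899291992188, 195.29440307617188), (45.91896057128906, 17.3117733001709), 1.7446720600128174) 1.7446720600128174
```

View pics/w1.png

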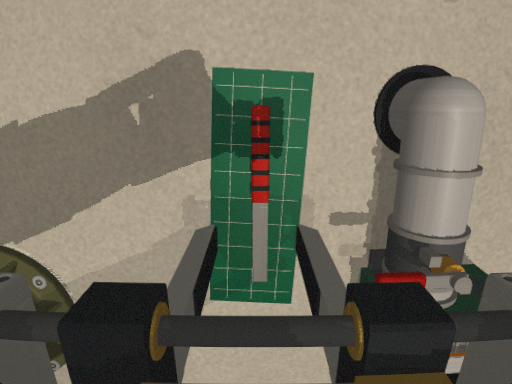

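Request:
{"method": "drive_tool", "body": {
  "motion": [0, 0.005, 0.04, 0, 0, 0, 0.05, 0, 0, 0.045, 0, 0, 0, 0.05, 0, 0, 0.045, 0, 0, 0, 0.05, 0, 0, 0.045, 0, 0, 0, 0.05, 0, 0, 0.018, 0, 0, 0, 0.05]
}}

```text
t: 6.65
position: [0.3804, 0.2707, 0.0208]
orientation: [[-0.102, 0.995, -0.004], [0.995, 0.102, -0.003], [-0.002, -0.004, -1.0]]
contact_force: [1.1, 0.1, -0.3]
gripper_width: 0.05
grasp_force: 0.0
```

Request:
{"method": "drive_tool", "body": {
  "motion": [0, 0, 0.01, 0, 0, 0, 0.05, 0, 0, 0, 0, 0, 0, 0.03, 0, 0, 0, 0, 0, 0, 0.0, 0, 0, 0, 0, 0, 0, 0.0, 0, 0, 0, 0, 0, 0, 0.0]
}}

```text
t: 7.15
position: [0.3824, 0.2721, 0.0154]
orientation: [[-0.098, 0.995, 0.001], [0.995, 0.098, 0.001], [0.001, 0.001, -1.0]]
contact_force: [2.2, 1.5, 9.3]
gripper_width: 0.0216
grasp_force: 30.0
```

Request:
{"method": "drive_tool", "body": {
  "motion": [0, 0, 0, 0, 0, 0, 0, 0, 0, 0, 0, 0, 0, 0]
}}

```text
t: 7.35
position: [0.3824, 0.2721, 0.0154]
orientation: [[-0.098, 0.995, 0.001], [0.995, 0.098, 0.001], [0.001, 0.001, -1.0]]
contact_force: [-2.1, -0.7, 7.1]
gripper_width: 0.0216
grasp_force: 30.0
```

Request:
{"method": "drive_tool", "body": {
  "motion": [0, 0, -0.02, 0, 0, 0, 0, 0, 0, -0.04, 0, 0, 0, 0, 0, 0, -0.04, 0, 0, 0, 0, 0, 0, -0.04, 0, 0, 0, 0, 0, 0, -0.04, 0, 0, 0, 0]
}}

```text
t: 7.85
position: [0.3816, 0.2715, 0.1963]
orientation: [[-0.098, 0.995, 0.0], [0.995, 0.098, 0.0], [0.0, 0.0, -1.0]]
contact_force: [1.3, 0.9, -3.4]
gripper_width: 0.0215
grasp_force: 30.0
```

Request:
{"method": "drive_tool", "body": {
  "motion": [0, 0, 0, 0, 0, -0.142, 0, 0, 0, 0, 0, 0, -0.142, 0, 0, 0, 0, 0, 0, -0.142, 0, 0, 0, 0, 0, 0, -0.142, 0, 0, 0, 0, 0, 0, -0.142, 0]
}}

```text
t: 8.35
position: [0.3818, 0.2716, 0.1945]
orientation: [[-0.727, 0.687, -0.0], [0.687, 0.727, -0.0], [0.0, -0.0, -1.0]]
contact_force: [-0.7, -0.5, -3.8]
gripper_width: 0.0218
grasp_force: 30.0
```

Request:
{"method": "drive_tool", "body": {
  "motion": [0, 0, 0, 0, 0, -0.142, 0, 0, 0, 0, 0, 0, -0.142, 0, 0, 0, 0, 0, 0, -0.142, 0, 0, 0, 0, 0, 0, -0.142, 0, 0, 0, 0, 0, 0, -0.142, 0]
}}

```text
t: 8.85
position: [0.3818, 0.2717, 0.1945]
orientation: [[-0.999, 0.047, -0.0], [0.047, 0.999, -0.0], [0.0, -0.0, -1.0]]
contact_force: [-0.1, -0.5, -3.5]
gripper_width: 0.0215
grasp_force: 30.0
```

Request:
{"method": "drive_tool", "body": {
  "motion": [0, 0, 0, 0, 0, -0.142, 0, 0.0092, -0.0456, 0, 0, 0, 0, 0, 0.0092, -0.0456, 0, 0, 0, 0, 0, 0.0092, -0.0456, 0, 0, 0, 0, 0, 0.0092, -0.0456, 0, 0, 0, 0, 0]
}}

```text
t: 9.35
position: [0.3608, 0.0853, 0.1946]
orientation: [[-0.996, -0.09, 0.0], [-0.09, 0.996, -0.0], [-0.0, -0.0, -1.0]]
contact_force: [0.3, -0.8, -4.1]
gripper_width: 0.0216
grasp_force: 30.0
```

Request:
{"method": "drive_tool", "body": {
  "motion": [0, 0, 0, 0, 0, 0, 0, 0, 0, 0, 0, 0, 0, 0]
}}

```text
t: 9.55
position: [0.3616, 0.0862, 0.1948]
orientation: [[-0.996, -0.087, 0.001], [-0.087, 0.996, 0.0], [-0.001, 0.0, -1.0]]
contact_force: [-0.4, 0.9, -2.6]
gripper_width: 0.022
grasp_force: 30.0
```

Run:
```python
from h import *
C,im=grab("wrist"); s=bot.observe(); print(s['position'],s['orientation'].round(3).tolist(),s['gripper_width'])
m=hsv(im,(5,140,60),(20,255,255))
n,l,st,_=cv2.connectedComponentsWithStats(m); print([q.tolist() for q in st[1:] if q[4]>150])
cv2.imwrite("pics/w2.png",im)
```

```text
[0.36168731 0.08704024 0.19465992] [[-0.996, -0.089, 0.0], [-0.089, 0.996, 0.0], [-0.0, 0.0, -1.0]] 0.021680265099225014
[[207, 303, 10, 55, 209], [297, 310, 10, 51, 203], [84, 375, 41, 9, 274], [301, 375, 93, 9, 483]]
```

View pics/w2.png

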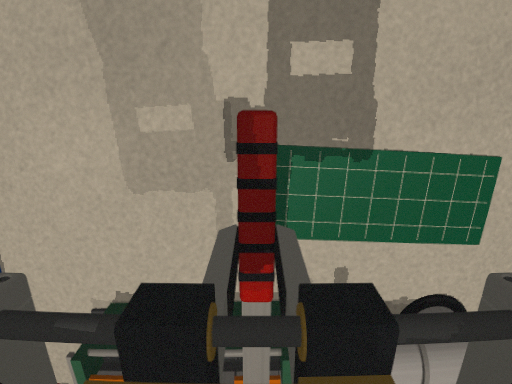

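Run:
```python
from h import *
C=cam("wrist"); im=cv2.imread("pics/w2.png")
o=np.array([.6347,.0269]);
a=np.radians(5.08);R=np.array([[np.cos(a),-np.sin(a)],[np.sin(a),np.cos(a)]])
def b2w(x,y,z):return np.r_[o+R@[x,y],z]
print("pred lip c",proj(C,[b2w(-.056,-.084-.026,.104),b2w(-.056,-.084+.026,.104)]).round(1).tolist(),"lip a",proj(C,[b2w(-.056,.084-.026,.104),b2w(-.056,.084+.026,.104)]).round(1).tolist(),"rail",proj(C,[b2w(-.08,y,.092) for y in(-.1,0,.084,.11)]).round(1).tolist())
# bar tip check
z=cv2.resize(im[330:384,60:320],None,fx=3,fy=5,interpolation=cv2.INTER_CUBIC)
cv2.imwrite("pics/w2z.png",z)
m=hsv(im,(5,120,60),(20,255,255)); 
for r in range(372,384): 
    x=np.where(m[r])[0]; print(r,[ (g[0],g[-1]) for g in np.split(x,np.where(np.diff(x)>1)[0]+1) if len(g)>3])
```

```text
pred lip c [[86.0, 373.2], [130.3, 375.1]] lip a [[232.7, 377.1], [279.2, 377.1]] rail [[95.5, 349.4], [181.5, 351.8], [255.9, 352.4], [279.0, 352.3]]
372 []
373 []
374 []
375 [(np.int64(91), np.int64(115)), (np.int64(378), np.int64(381))]
376 [(np.int64(90), np.int64(122)), (np.int64(235), np.int64(242)), (np.int64(270), np.int64(279)), (np.int64(335), np.int64(341)), (np.int64(347), np.int64(354)), (np.int64(365), np.int64(372)), (np.int64(374), np.int64(380)), (np.int64(382), np.int64(390))]
377 [(np.int64(90), np.int64(122)), (np.int64(234), np.int64(242)), (np.int64(270), np.int64(279)), (np.int64(327), np.int64(330)), (np.int64(332), np.int64(340)), (np.int64(348), np.int64(355)), (np.int64(384), np.int64(387))]
378 [(np.int64(89), np.int64(122)), (np.int64(234), np.int64(242)), (np.int64(270), np.int64(280)), (np.int64(302), np.int64(310)), (np.int64(322), np.int64(326)), (np.int64(336), np.int64(342)), (np.int64(349), np.int64(352)), (np.int64(355), np.int64(365)), (np.int64(370), np.int64(378)), (np.int64(383), np.int64(390))]
379 [(np.int64(88), np.int64(123)), (np.int64(23
[... 994 characters left out ...]
t64(269), np.int64(280)), (np.int64(311), np.int64(318)), (np.int64(330), np.int64(333)), (np.int64(345), np.int64(352)), (np.int64(359), np.int64(367)), (np.int64(369), np.int64(372)), (np.int64(375), np.int64(379)), (np.int64(386), np.int64(390))]
383 [(np.int64(90), np.int64(95)), (np.int64(126), np.int64(131)), (np.int64(135), np.int64(139)), (np.int64(146), np.int64(152)), (np.int64(234), np.int64(242)), (np.int64(269), np.int64(280)), (np.int64(302), np.int64(305)), (np.int64(311), np.int64(314)), (np.int64(316), np.int64(319)), (np.int64(324), np.int64(327)), (np.int64(346), np.int64(349)), (np.int64(359), np.int64(365)), (np.int64(367), np.int64(371)), (np.int64(379), np.int64(386))]
```

View pics/w2z.png

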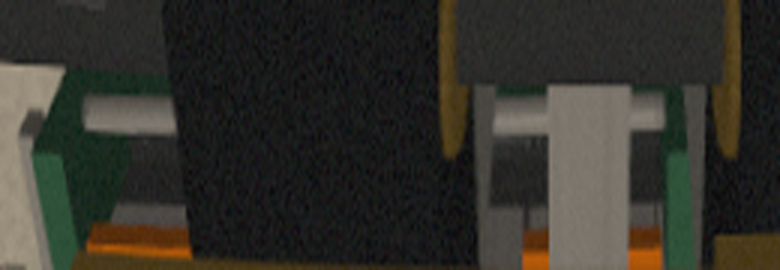

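Request:
{"method": "drive_tool", "body": {
  "motion": [-0.0063, 0, 0.0257, 0, 0, 0, 0, -0.0064, 0, 0.0257, 0, 0, 0, 0, 0, 0, 0, 0, 0.1047, 0, 0, 0, 0, 0, 0, 0.1047, 0, 0, 0, 0, 0, 0, 0, 0, 0]
}}

```text
t: 10.1
position: [0.3751, 0.0892, 0.1423]
orientation: [[-0.973, -0.091, -0.21], [-0.089, 0.996, -0.019], [0.211, -0.0, -0.977]]
contact_force: [0.1, -0.2, -3.7]
gripper_width: 0.0216
grasp_force: 30.0
```

Request:
{"method": "drive_tool", "body": {
  "motion": [-0.011, 0, 0, 0, 0, 0, 0, -0.011, 0, 0, 0, 0, 0, 0]
}}

```text
t: 10.3
position: [0.3964, 0.0905, 0.1385]
orientation: [[-0.975, -0.09, -0.204], [-0.088, 0.996, -0.019], [0.205, -0.0, -0.979]]
contact_force: [1.0, -0.5, -3.5]
gripper_width: 0.0216
grasp_force: 30.0
```

Request:
{"method": "drive_tool", "body": {
  "motion": [-0.011, 0, 0, 0, 0, 0, 0, -0.011, 0, 0, 0, 0, 0, 0, -0.011, 0, 0, 0, 0, 0, 0]
}}

```text
t: 10.6
position: [0.4288, 0.0928, 0.1315]
orientation: [[-0.974, -0.089, -0.206], [-0.087, 0.996, -0.018], [0.207, 0.0, -0.978]]
contact_force: [0.1, 0.6, -3.2]
gripper_width: 0.0214
grasp_force: 30.0
```

Request:
{"method": "drive_tool", "body": {
  "motion": [0, 0, 0, 0, 0, 0, 0, 0, 0, 0, 0, 0, 0, 0]
}}

```text
t: 10.8
position: [0.4278, 0.0927, 0.1314]
orientation: [[-0.974, -0.089, -0.208], [-0.087, 0.996, -0.019], [0.208, -0.0, -0.978]]
contact_force: [0.6, 0.5, -4.2]
gripper_width: 0.0219
grasp_force: 30.0
```

Run:
```python
from h import *
C,im=grab("side")
cv2.imwrite("pics/s1.png",cv2.resize(im[140:240,200:340],None,fx=5,fy=5,interpolation=cv2.INTER_CUBIC))
```

```text
(no output)
```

View pics/s1.png

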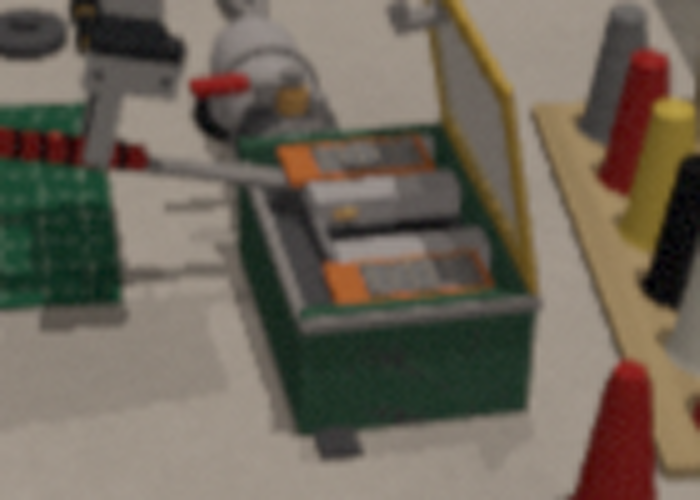

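Request:
{"method": "drive_tool", "body": {
  "motion": [0, 0, 0.001, 0, 0, 0, 0, 0.0006, 0, 0.0101, 0, -0.08, 0, 0, 0.0006, 0, 0.0101, 0, -0.08, 0, 0, 0, 0, 0, 0, 0, 0, 0]
}}

```text
t: 11.25
position: [0.4215, 0.0922, 0.1104]
orientation: [[-0.995, -0.089, -0.049], [-0.089, 0.996, -0.004], [0.05, -0.0, -0.999]]
contact_force: [-0.1, 0.3, -2.4]
gripper_width: 0.0217
grasp_force: 30.0
```

Request:
{"method": "drive_tool", "body": {
  "motion": [0.0006, 0, 0.0101, 0, -0.08, 0, 0, 0.0003, 0, 0.005, 0, -0.04, 0, 0, 0, 0, 0, 0, 0, 0, 0]
}}

```text
t: 11.55
position: [0.4225, 0.0923, 0.0968]
orientation: [[-0.993, -0.089, 0.072], [-0.089, 0.996, 0.006], [-0.072, 0.0, -0.997]]
contact_force: [2.9, 0.8, 1.8]
gripper_width: 0.0216
grasp_force: 30.0
```

Request:
{"method": "drive_tool", "body": {
  "motion": [0.0003, 0, 0.005, 0, -0.04, 0, 0, 0.0003, 0, 0.005, 0, -0.04, 0, 0, 0, 0, 0, 0, 0, 0, 0]
}}

```text
t: 11.85
position: [0.4227, 0.0923, 0.0866]
orientation: [[-0.985, -0.089, 0.15], [-0.088, 0.996, 0.013], [-0.15, 0.0, -0.989]]
contact_force: [0.7, -0.8, 2.9]
gripper_width: 0.0216
grasp_force: 30.0
```

Request:
{"method": "drive_tool", "body": {
  "motion": [0.0003, 0, 0.005, 0, -0.04, 0, 0, 0.0003, 0, 0.005, 0, -0.04, 0, 0, 0, 0, 0, 0, 0, 0, 0]
}}

```text
t: 12.15
position: [0.4234, 0.0924, 0.0762]
orientation: [[-0.97, -0.089, 0.227], [-0.087, 0.996, 0.02], [-0.227, -0.0, -0.974]]
contact_force: [0.2, 0.1, 0.7]
gripper_width: 0.0212
grasp_force: 30.0
```

```bash
cat >> h.py <<'E'
o=np.array([.6347,.0269]); _a=np.radians(5.08); R2=np.array([[np.cos(_a),-np.sin(_a)],[np.sin(_a),np.cos(_a)]])
def b2w(x,y,z):return np.r_[o+R2@[x,y],z]
def w2b(p):return np.r_[R2.T@(np.array(p[:2])-o),p[2]]
def orange(im):
    m=hsv(im,(5,140,70),(18,255,255)); m[:150]=0; m[230:]=0; m[:,:240]=0; m[:,320:]=0
    n,l,st,ce=cv2.connectedComponentsWithStats(m); return sorted([st[i].tolist() for i in range(1,n) if st[i][4]>15],key=lambda q:q[1])
E
python3 - <<'E'
from h import *
C,im=grab("side"); print(orange(cv2.imread("pics/side0.png")),orange(im))
for z in(.104,.120): print(proj(C,[b2w(-.056,.084+s,z) for s in(-.026,.026)]).round(1).tolist(),proj(C,[b2w(-.056,-.084+s,z) for s in(-.026,.026)]).round(1).tolist())
E
```

```text
[[256, 158, 5, 4, 17], [255, 169, 12, 9, 57], [265, 192, 9, 9, 58]] [[256, 158, 5, 4, 19], [255, 168, 23, 8, 65], [265, 192, 9, 9, 59]]
[[257.2, 175.6], [254.9, 168.8]] [[265.7, 200.3], [262.9, 192.2]]
[[257.3, 172.0], [254.9, 165.2]] [[265.8, 196.6], [263.0, 188.5]]
```

Request:
{"method": "drive_tool", "body": {
  "motion": [0.0003, 0, 0.005, 0, -0.04, 0, 0, 0, 0, 0, 0, 0, 0, 0]
}}

```text
t: 12.4
position: [0.4239, 0.0924, 0.0708]
orientation: [[-0.96, -0.089, 0.264], [-0.086, 0.996, 0.024], [-0.265, -0.0, -0.964]]
contact_force: [0.1, -0.4, -3.0]
gripper_width: 0.0219
grasp_force: 30.0
```

Request:
{"method": "drive_tool", "body": {
  "motion": [0.0003, 0, 0.005, 0, -0.04, 0, 0, 0, 0, 0, 0, 0, 0, 0]
}}

```text
t: 12.6
position: [0.4244, 0.0924, 0.0655]
orientation: [[-0.949, -0.089, 0.301], [-0.085, 0.996, 0.027], [-0.302, -0.0, -0.953]]
contact_force: [-0.7, 0.1, -3.1]
gripper_width: 0.0214
grasp_force: 30.0
```

Request:
{"method": "drive_tool", "body": {
  "motion": [0.0003, 0, 0.005, 0, -0.04, 0, 0, 0, 0, 0, 0, 0, 0, 0]
}}

```text
t: 12.8
position: [0.4258, 0.0925, 0.0608]
orientation: [[-0.937, -0.089, 0.339], [-0.084, 0.996, 0.03], [-0.34, -0.0, -0.94]]
contact_force: [0.2, 0.9, -3.4]
gripper_width: 0.0217
grasp_force: 30.0
```

Run:
```python
from h import *
C,im=grab("side"); print(orange(im))
cv2.imwrite("pics/s2.png",cv2.resize(im[140:240,200:340],None,fx=5,fy=5,interpolation=cv2.INTER_CUBIC))
```

```text
[[256, 158, 5, 4, 19], [257, 166, 30, 8, 87], [265, 192, 9, 9, 59]]
```

View pics/s2.png

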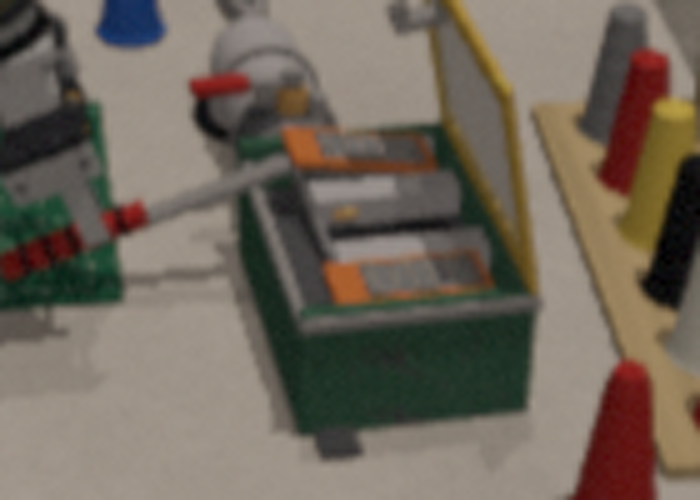

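Request:
{"method": "drive_tool", "body": {
  "motion": [-0.0014, 0, -0.0103, 0, 0.08, 0, 0, -0.0014, 0, -0.0103, 0, 0.08, 0, 0, -0.0014, 0, -0.0103, 0, 0.08, 0, 0, 0.015, 0, 0, 0, 0, 0, 0, 0.015, 0, 0, 0, 0, 0, 0]
}}

```text
t: 13.35
position: [0.3928, 0.0896, 0.0895]
orientation: [[-0.99, -0.089, 0.108], [-0.088, 0.996, 0.01], [-0.109, 0.0, -0.994]]
contact_force: [-0.6, 0.8, -2.6]
gripper_width: 0.0214
grasp_force: 30.0
```

Request:
{"method": "drive_tool", "body": {
  "motion": [0.02, 0, 0, 0, 0, 0, 0, 0.02, 0, 0, 0, 0, 0, 0, 0, 0, -0.05, 0, 0, 0, 0, 0, 0, 0, 0, 0.1057, 0, 0, 0, 0, 0, 0, 0.1057, 0, 0]
}}

```text
t: 13.85
position: [0.3483, 0.0858, 0.1376]
orientation: [[-0.991, -0.089, -0.099], [-0.089, 0.996, -0.008], [0.099, 0.001, -0.995]]
contact_force: [0.5, 0.1, -3.8]
gripper_width: 0.0215
grasp_force: 30.0
```

Request:
{"method": "drive_tool", "body": {
  "motion": [0, 0, 0, 0, 0.1057, 0, 0, 0, -0.042, 0, 0, 0, 0, 0, 0, -0.042, 0, 0, 0, 0, 0, 0, -0.042, 0, 0, 0, 0, 0, 0, -0.042, 0, 0, 0, 0, 0]
}}

```text
t: 14.35
position: [0.3625, -0.0835, 0.135]
orientation: [[-0.975, -0.089, -0.205], [-0.087, 0.996, -0.018], [0.206, 0.001, -0.979]]
contact_force: [0.8, 1.1, -2.8]
gripper_width: 0.0216
grasp_force: 30.0
```

Request:
{"method": "drive_tool", "body": {
  "motion": [0, 0, 0, 0, 0, 0, 0, 0, 0, 0, 0, 0, 0, 0]
}}

```text
t: 14.55
position: [0.3625, -0.0822, 0.1346]
orientation: [[-0.975, -0.087, -0.205], [-0.085, 0.996, -0.017], [0.206, 0.001, -0.979]]
contact_force: [-1.5, 0.3, -2.9]
gripper_width: 0.0216
grasp_force: 30.0
```

Run:
```python
from h import *
s=bot.observe(); print(w2b(s['position'])); O=s['orientation']; print(O.round(4).tolist())
C,im=grab("side"); print(orange(im))
C,im=grab("wrist"); m=hsv(im,(0,120,50),(8,255,255))|hsv(im,(172,120,50),(180,255,255))
y,x=np.where(m); print("bar in view",x.min(),x.max(),y.min(),y.max())
im0=cv2.imread("pics/w2.png");m=hsv(im0,(0,120,50),(8,255,255))|hsv(im0,(172,120,50),(180,255,255)); y,x=np.where(m); print(x.min(),x.max(),y.min(),y.max())
```

```text
[-0.28080163 -0.08457156  0.13459725]
[[-0.9748, -0.0869, -0.2053], [-0.0852, 0.9962, -0.0171], [0.206, 0.0008, -0.9786]]
[[256, 158, 5, 4, 20], [257, 166, 30, 8, 88], [265, 193, 9, 8, 57]]
bar in view 237 276 111 301
237 276 110 301
```

Request:
{"method": "drive_tool", "body": {
  "motion": [-0.0125, 0, -0.014, 0, 0, 0, 0, -0.012, 0, 0, 0, 0, 0, 0, -0.011, 0, 0, 0, 0, 0, 0, -0.011, 0, 0, 0, 0, 0, 0, -0.011, 0, 0, 0, 0, 0, 0]
}}

```text
t: 15.15
position: [0.4219, -0.0761, 0.1353]
orientation: [[-0.975, -0.09, -0.205], [-0.088, 0.996, -0.018], [0.206, 0.0, -0.979]]
contact_force: [-0.4, -0.9, -2.6]
gripper_width: 0.0218
grasp_force: 30.0
```

Request:
{"method": "drive_tool", "body": {
  "motion": [-0.011, 0, 0, 0, 0, 0, 0, -0.011, 0, 0, 0, 0, 0, 0, 0, 0, 0.001, 0, 0, 0, 0, 0, 0, 0, 0, 0, 0, 0]
}}

```text
t: 15.55
position: [0.4426, -0.0746, 0.1302]
orientation: [[-0.975, -0.089, -0.204], [-0.087, 0.996, -0.018], [0.205, 0.0, -0.979]]
contact_force: [0.6, 0.6, -1.5]
gripper_width: 0.0216
grasp_force: 30.0
```

Request:
{"method": "drive_tool", "body": {
  "motion": [0.0006, 0, 0.0101, 0, -0.08, 0, 0, 0.0006, 0, 0.0101, 0, -0.08, 0, 0, 0, 0, 0, 0, 0, 0, 0]
}}

```text
t: 15.85
position: [0.4363, -0.075, 0.1102]
orientation: [[-0.995, -0.088, -0.047], [-0.088, 0.996, -0.004], [0.047, 0.0, -0.999]]
contact_force: [-0.8, -0.4, -3.1]
gripper_width: 0.0216
grasp_force: 30.0
```

Request:
{"method": "drive_tool", "body": {
  "motion": [0.0006, 0, 0.0101, 0, -0.08, 0, 0, 0.0006, 0, 0.0101, 0, -0.08, 0, 0, 0, 0, 0, 0, 0, 0, 0]
}}

```text
t: 16.15
position: [0.4374, -0.0754, 0.0912]
orientation: [[-0.989, -0.088, 0.116], [-0.088, 0.996, 0.01], [-0.117, -0.001, -0.993]]
contact_force: [5.8, -0.5, -1.3]
gripper_width: 0.0215
grasp_force: 30.0
```

Request:
{"method": "drive_tool", "body": {
  "motion": [0.0006, 0, 0.0101, 0, -0.08, 0, 0, 0.0006, 0, 0.0101, 0, -0.08, 0, 0, 0, 0, 0, 0, 0, 0, 0]
}}

```text
t: 16.45
position: [0.4377, -0.0749, 0.07]
orientation: [[-0.96, -0.089, 0.267], [-0.085, 0.996, 0.025], [-0.268, 0.001, -0.963]]
contact_force: [-1.1, -0.3, -1.4]
gripper_width: 0.022
grasp_force: 30.0
```

Request:
{"method": "drive_tool", "body": {
  "motion": [0.0006, 0, 0.0101, 0, -0.08, 0, 0, 0, 0, 0, 0, 0, 0, 0]
}}

```text
t: 16.65
position: [0.4397, -0.0743, 0.0597]
orientation: [[-0.936, -0.09, 0.341], [-0.083, 0.996, 0.033], [-0.342, 0.002, -0.94]]
contact_force: [-0.5, 0.3, -3.1]
gripper_width: 0.0221
grasp_force: 30.0
```

Run:
```python
from h import *
s=bot.observe(); print(w2b(s['position'])); 
C,im=grab("side"); print(orange(im))
```

```text
[-0.20323657 -0.0835235   0.05972538]
[[256, 158, 5, 4, 18], [257, 166, 30, 8, 86], [265, 191, 31, 9, 93]]
```

Request:
{"method": "drive_tool", "body": {
  "motion": [0.0003, 0, 0.005, 0, -0.04, 0, 0, 0.0003, 0, 0.005, 0, -0.04, 0, 0, 0, 0, 0, 0, 0, 0, 0]
}}

```text
t: 17.0
position: [0.4439, -0.074, 0.051]
orientation: [[-0.905, -0.09, 0.416], [-0.081, 0.996, 0.04], [-0.418, 0.002, -0.909]]
contact_force: [0.1, -0.0, -4.1]
gripper_width: 0.0219
grasp_force: 30.0
```

Run:
```python
from h import *
C,im=grab("side"); print(orange(im))
cv2.imwrite("pics/s3.png",cv2.resize(im[140:240,200:340],None,fx=5,fy=5,interpolation=cv2.INTER_CUBIC))
```

```text
[[256, 158, 5, 4, 16], [257, 166, 30, 8, 88], [266, 188, 29, 11, 94]]
```

View pics/s3.png

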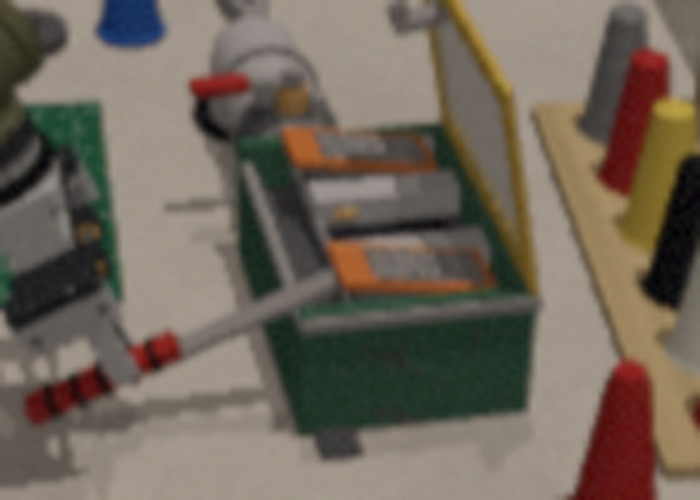

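Request:
{"method": "drive_tool", "body": {
  "motion": [-0.0014, 0, -0.0103, 0, 0.08, 0, 0, -0.0014, 0, -0.0103, 0, 0.08, 0, 0, -0.0014, 0, -0.0103, 0, 0.08, 0, 0, -0.0014, 0, -0.0103, 0, 0.08, 0, 0, 0.015, 0, 0, 0, 0, 0, 0]
}}

```text
t: 17.55
position: [0.4244, -0.0776, 0.093]
orientation: [[-0.99, -0.088, 0.112], [-0.088, 0.996, 0.005], [-0.112, -0.005, -0.994]]
contact_force: [-1.0, 0.1, -3.8]
gripper_width: 0.0215
grasp_force: 30.0
```

Request:
{"method": "drive_tool", "body": {
  "motion": [0.025, 0, 0, 0, 0, 0, 0, 0.03, 0, 0, 0, 0, 0, 0, 0, 0, -0.05, 0, 0, 0, 0, 0, 0, -0.05, 0, 0.11, 0, 0, 0, 0, 0, 0, 0, 0, 0]
}}

```text
t: 18.05
position: [0.358, -0.0839, 0.1871]
orientation: [[-0.996, -0.087, 0.01], [-0.087, 0.996, -0.006], [-0.01, -0.007, -1.0]]
contact_force: [1.1, -0.0, -3.9]
gripper_width: 0.0218
grasp_force: 30.0
```

Run:
```python
from h import *
s=bot.observe(); print(s['position'],w2b(s['position']),s['orientation'].round(3).tolist()); 
C,im=grab("side"); print(orange(im))
```

```text
[ 0.35799017 -0.0839383   0.18712723] [-0.28543728 -0.08590121  0.18712723] [[-0.996, -0.087, 0.01], [-0.087, 0.996, -0.006], [-0.01, -0.007, -1.0]]
[[256, 158, 5, 5, 19], [257, 166, 30, 8, 89], [266, 188, 29, 11, 99]]
```

Request:
{"method": "drive_tool", "body": {
  "motion": [-0.0056, 0.0391, 0, 0, 0, 0, 0, -0.0056, 0.0391, 0, 0, 0, 0, 0, -0.0056, 0.0391, 0, 0, 0, 0, 0, -0.0056, 0.0391, 0, 0, 0, 0, 0, -0.0056, 0.0391, 0, 0, 0, 0, 0]
}}

```text
t: 18.6
position: [0.3665, 0.116, 0.1801]
orientation: [[-0.996, -0.088, 0.009], [-0.088, 0.996, -0.002], [-0.009, -0.002, -1.0]]
contact_force: [1.2, -0.4, -3.5]
gripper_width: 0.022
grasp_force: 30.0
```

Request:
{"method": "drive_tool", "body": {
  "motion": [-0.0056, 0.0391, 0, 0, 0, 0, 0, -0.0056, 0.0391, 0, 0, 0, 0, 0, -0.0056, 0.0391, 0, 0, 0, 0, 0, -0.0056, 0.0391, 0, 0, 0, 0, 0, 0, 0, 0, 0, 0, 0.142, 0]
}}

```text
t: 19.1
position: [0.3749, 0.2755, 0.1798]
orientation: [[-0.999, 0.052, 0.009], [0.052, 0.999, -0.001], [-0.009, -0.001, -1.0]]
contact_force: [0.2, -0.7, -3.5]
gripper_width: 0.0216
grasp_force: 30.0
```

Request:
{"method": "drive_tool", "body": {
  "motion": [0, 0, 0, 0, 0, 0.142, 0, 0, 0, 0, 0, 0, 0.142, 0, 0, 0, 0, 0, 0, 0.142, 0, 0, 0, 0, 0, 0, 0.142, 0, 0, 0, 0, 0, 0, 0.142, 0]
}}

```text
t: 19.6
position: [0.3752, 0.2722, 0.18]
orientation: [[-0.718, 0.696, 0.009], [0.696, 0.718, -0.002], [-0.008, 0.005, -1.0]]
contact_force: [0.3, 0.6, -2.9]
gripper_width: 0.0219
grasp_force: 30.0
```

Request:
{"method": "drive_tool", "body": {
  "motion": [0, 0, 0, 0, 0, 0.142, 0, 0, 0, 0, 0, 0, 0.142, 0, 0, 0, 0, 0, 0, 0.142, 0, 0, 0, 0, 0, 0, 0.142, 0, 0, 0, 0, 0, 0, 0.142, 0]
}}

```text
t: 20.1
position: [0.3752, 0.2722, 0.18]
orientation: [[-0.091, 0.996, 0.009], [0.996, 0.091, -0.002], [-0.003, 0.009, -1.0]]
contact_force: [-0.1, -0.1, -2.8]
gripper_width: 0.0215
grasp_force: 30.0
```

Request:
{"method": "drive_tool", "body": {
  "motion": [0, 0, 0.04, 0, 0, 0, 0, 0, 0, 0.04, 0, 0, 0, 0, 0, 0, 0.04, 0, 0, 0, 0, 0, 0, 0.02, 0, 0, 0, 0, 0, 0, 0, 0, 0, 0, 0]
}}

```text
t: 20.6
position: [0.3749, 0.2716, 0.0379]
orientation: [[-0.098, 0.995, 0.005], [0.995, 0.098, -0.004], [-0.004, 0.005, -1.0]]
contact_force: [0.2, 0.6, -3.6]
gripper_width: 0.022
grasp_force: 30.0
```

Run:
```python
from h import *
s=bot.observe(); print(s['position'],s['orientation'].round(4).tolist(),s['gripper_width'])
C,im=grab("wrist"); m=hsv(im,(0,120,50),(8,255,255))|hsv(im,(172,120,50),(180,255,255)); y,x=np.where(m); print(x.min(),x.max(),y.min(),y.max())
```

```text
[0.3749225  0.27159397 0.03792001] [[-0.0975, 0.9952, 0.0049], [0.9952, 0.0976, -0.0035], [-0.004, 0.0045, -1.0]] 0.02195875373397061
237 276 111 301
```

Lower to about z 0.0155 and release, then rise.

Request:
{"method": "drive_tool", "body": {
  "motion": [0, 0, 0.012, 0, 0, 0, 0, 0, 0, 0.007, 0, 0, 0, 0, 0, 0, 0.003, 0, 0, 0, 0, 0, 0, 0, 0, 0, 0, 0, 0, 0, 0, 0, 0, 0, 0.04]
}}

```text
t: 21.15
position: [0.377, 0.2731, 0.0195]
orientation: [[-0.098, 0.995, 0.01], [0.995, 0.098, 0.002], [0.001, 0.01, -1.0]]
contact_force: [-0.4, 0.0, 0.2]
gripper_width: 0.0267
grasp_force: 0.0
```

Request:
{"method": "drive_tool", "body": {
  "motion": [0, 0, 0, 0, 0, 0, 0.045, 0, 0, 0, 0, 0, 0, 0.045, 0, 0, -0.02, 0, 0, 0, 0.045, 0, 0, -0.045, 0, 0, 0, 0.06, 0, 0, -0.045, 0, 0, 0, 0.07]
}}

```text
t: 21.65
position: [0.3752, 0.2725, 0.1303]
orientation: [[-0.098, 0.995, 0.008], [0.995, 0.098, 0.001], [-0.0, 0.008, -1.0]]
contact_force: [0.5, 0.3, 0.3]
gripper_width: 0.0573
grasp_force: 0.0
```

Request:
{"method": "drive_tool", "body": {
  "motion": [0, 0, -0.045, 0, 0, 0, 0.074, 0, 0, -0.045, 0, 0, 0, 0.074, 0, 0, 0, 0, 0, 0, 0.074]
}}

```text
t: 21.95
position: [0.3764, 0.2737, 0.2249]
orientation: [[-0.098, 0.995, 0.018], [0.995, 0.098, 0.007], [0.005, 0.018, -1.0]]
contact_force: [0.8, -0.2, -0.9]
gripper_width: 0.0743
grasp_force: 0.0
```

Run:
```python
from h import *
s=bot.observe(); print(s['position'])
C,im=grab("wrist")
mr=hsv(im,(0,120,50),(8,255,255))|hsv(im,(172,120,50),(180,255,255))
r,c=rect(C,cv2.morphologyEx(mr,cv2.MORPH_CLOSE,np.ones((15,15))),.019); print("handle",r,yaw_long(r))
```

```text
[0.37636004 0.27371588 0.22492849]
handle ((375.6846618652344, 292.55145263671875), (21.25465202331543, 118.70418548583984), 5.103525161743164) -84.89647483825684
```

Request:
{"method": "drive_tool", "body": {
  "motion": [0, 0, 0, 0, 0, -0.142, 0.074, 0, 0, 0, 0, 0, -0.142, 0.074, 0, 0, 0, 0, 0, -0.142, 0.074, 0, 0, 0, 0, 0, -0.142, 0.074, 0, 0, 0, 0, 0, -0.142, 0.074]
}}

```text
t: 22.5
position: [0.3744, 0.2724, 0.2177]
orientation: [[-0.727, 0.686, 0.008], [0.686, 0.727, 0.0], [-0.005, 0.005, -1.0]]
contact_force: [0.2, -1.2, 0.4]
gripper_width: 0.0742
grasp_force: 0.0
```

Request:
{"method": "drive_tool", "body": {
  "motion": [0, 0, 0, 0, 0, -0.142, 0.074, 0, 0, 0, 0, 0, -0.142, 0.074, 0, 0, 0, 0, 0, -0.142, 0.074, 0, 0, 0, 0, 0, -0.142, 0.074, 0, 0, 0, 0, 0, -0.142, 0.074]
}}

```text
t: 23.0
position: [0.3744, 0.2724, 0.2177]
orientation: [[-0.999, 0.046, 0.008], [0.046, 0.999, 0.0], [-0.008, 0.001, -1.0]]
contact_force: [0.7, -1.2, 0.1]
gripper_width: 0.0744
grasp_force: 0.0
```

Request:
{"method": "drive_tool", "body": {
  "motion": [0, 0, 0, 0, 0, -0.142, 0.074, -0.0322, -0.0308, 0, 0, 0, 0, 0.074, -0.0322, -0.0308, 0, 0, 0, 0, 0.074, -0.0322, -0.0308, 0, 0, 0, 0, 0.074, -0.0322, -0.0308, 0, 0, 0, 0, 0.074]
}}

```text
t: 23.5
position: [0.5149, 0.1601, 0.2188]
orientation: [[-0.996, -0.09, 0.008], [-0.09, 0.996, 0.001], [-0.008, 0.0, -1.0]]
contact_force: [-0.1, 0.2, 0.4]
gripper_width: 0.0737
grasp_force: 0.0
```

Request:
{"method": "drive_tool", "body": {
  "motion": [-0.0322, -0.0308, 0, 0, 0, 0, 0.074, -0.0322, -0.0308, 0, 0, 0, 0, 0.074, 0, 0, 0, 0, 0, 0, 0.074, 0, 0, 0, 0, 0, 0, 0.074]
}}

```text
t: 23.9
position: [0.5835, 0.1053, 0.2189]
orientation: [[-0.996, -0.088, 0.007], [-0.088, 0.996, 0.001], [-0.007, 0.0, -1.0]]
contact_force: [-0.4, -0.4, -0.2]
gripper_width: 0.0736
grasp_force: 0.0
```

Run:
```python
from h import *
s=bot.observe(); print(s['position'],w2b(s['position']),s['orientation'].round(4).tolist())
C,im=grab("wrist"); m=hsv(im,(5,140,70),(18,255,255)); m[290:]=0
cs,_=cv2.findContours(m,cv2.RETR_EXTERNAL,cv2.CHAIN_APPROX_NONE)
for c in cs:
    if cv2.contourArea(c)>150:
        x,y,w,h=cv2.boundingRect(c); P=onz(C,[(x,y+4),(x+w-1,y+4),(x+w/2,y)],.118); print((x,y,w,h),[w2b(p).round(4).tolist() for p in P])
cv2.imwrite("pics/w3.png",im)
```

```text
[0.58348826 0.10534267 0.21890719] [-0.04406475  0.08266917  0.21890719] [[-0.9961, -0.0882, 0.0066], [-0.0882, 0.9961, 0.0011], [-0.0067, 0.0005, -1.0]]
(51, 190, 80, 96) [[-0.0437, -0.1128, 0.118], [-0.0437, -0.0351, 0.118], [-0.0476, -0.0722, 0.118]]
(341, 189, 14, 31) [[-0.0446, 0.1617, 0.118], [-0.0446, 0.1739, 0.118], [-0.0485, 0.1679, 0.118]]
(229, 186, 58, 99) [[-0.0475, 0.0578, 0.118], [-0.0475, 0.1104, 0.118], [-0.0513, 0.0846, 0.118]]
```

View pics/w3.png

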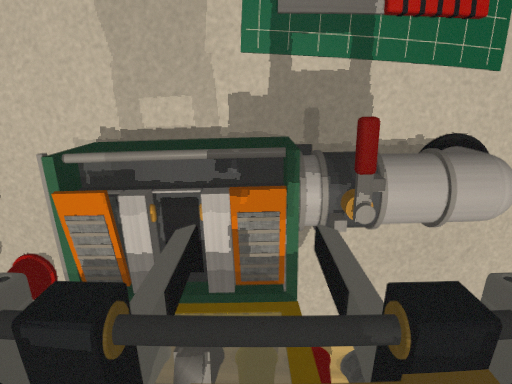

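Request:
{"method": "drive_tool", "body": {
  "motion": [-0.003, 0.0015, 0, 0, 0.15, 0, 0.074, -0.004, 0, 0.028, 0, 0, 0, 0.074, -0.004, 0, 0.028, 0, 0, 0, 0.074, -0.004, 0, 0.028, 0, 0, 0, 0.074, 0, 0, 0, 0, 0, 0, 0.074]
}}

```text
t: 24.45
position: [0.5843, 0.1085, 0.1324]
orientation: [[-0.985, -0.091, -0.146], [-0.09, 0.996, -0.013], [0.146, 0.0, -0.989]]
contact_force: [-1.2, -0.1, 0.0]
gripper_width: 0.0742
grasp_force: 0.0
```

Run:
```python
from h import *
s=bot.observe(); print(s['position'],w2b(s['position']),s['orientation'].round(4).tolist())
```

```text
[0.58428045 0.1085412  0.13243551] [-0.04299245  0.085785    0.13243551] [[-0.9851, -0.091, -0.1459], [-0.09, 0.9959, -0.0131], [0.1465, 0.0002, -0.9892]]
```

Request:
{"method": "drive_tool", "body": {
  "motion": [-0.003, -0.001, 0.0148, 0, 0, 0, 0.074, 0, 0, 0, 0, 0, 0, 0.05, 0, 0, 0, 0, 0, 0, 0.03, 0, 0, 0, 0, 0, 0, 0.03, 0, 0, 0, 0, 0, 0, 0.03]
}}

```text
t: 24.95
position: [0.588, 0.1069, 0.1217]
orientation: [[-0.986, -0.09, -0.138], [-0.089, 0.996, -0.012], [0.139, 0.001, -0.99]]
contact_force: [-0.8, 1.3, 2.1]
gripper_width: 0.051
grasp_force: 29.9
```

Request:
{"method": "drive_tool", "body": {
  "motion": [0, 0, 0, 0, 0, 0, 0.03, 0, 0, 0, 0, 0, 0, 0.03]
}}

```text
t: 25.15
position: [0.5879, 0.1069, 0.1214]
orientation: [[-0.986, -0.09, -0.139], [-0.089, 0.996, -0.012], [0.139, 0.001, -0.99]]
contact_force: [-0.8, 1.5, 3.7]
gripper_width: 0.0513
grasp_force: 29.9
```

Request:
{"method": "drive_tool", "body": {
  "motion": [0.0021, 0, -0.015, 0, 0, 0, 0.03, 0.0042, 0, -0.03, 0, 0, 0, 0.03, 0.0042, 0, -0.03, 0, 0, 0, 0.03, 0, 0, 0, 0, 0, 0, 0.03, 0, 0, 0, 0, 0, 0, 0.03]
}}

```text
t: 25.65
position: [0.5876, 0.1067, 0.1966]
orientation: [[-0.986, -0.09, -0.139], [-0.089, 0.996, -0.012], [0.14, 0.0, -0.99]]
contact_force: [0.4, 0.6, -2.7]
gripper_width: 0.0515
grasp_force: 29.9
```

Run:
```python
from h import *
s=bot.observe(); print(s['position'],w2b(s['position']),s['orientation'].round(3).tolist())
C,im=grab("wrist"); C2,im2=grab("side")
cv2.imwrite("pics/w4.png",np.hstack([cv2.resize(im,(400,300)),cv2.resize(im2[110:230,190:350],(400,300))]))
```

```text
[0.58764388 0.10671165 0.19663688] [-0.03980423  0.08366481  0.19663688] [[-0.986, -0.09, -0.139], [-0.089, 0.996, -0.012], [0.14, 0.0, -0.99]]
```

View pics/w4.png

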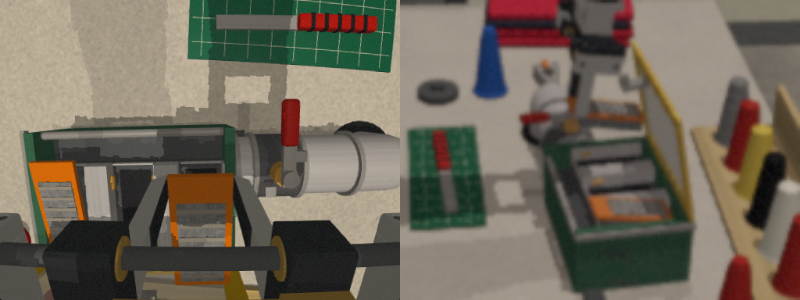

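Request:
{"method": "drive_tool", "body": {
  "motion": [0.0396, 0, 0.0056, 0, 0, 0, 0.03, 0.0396, 0, 0.0056, 0, 0, 0, 0.03, 0.0396, 0, 0.0056, 0, 0, 0, 0.03, 0.0396, 0, 0.0056, 0, 0, 0, 0.03, 0, 0, 0, 0, -0.14, 0, 0.03]
}}

```text
t: 26.25
position: [0.4258, 0.0921, 0.1949]
orientation: [[-0.996, -0.09, -0.004], [-0.09, 0.996, -0.0], [0.004, 0.0, -1.0]]
contact_force: [1.5, -0.6, -2.2]
gripper_width: 0.0513
grasp_force: 30.0
```

Request:
{"method": "drive_tool", "body": {
  "motion": [0, 0, 0.035, 0, 0, 0, 0.03, 0, 0, 0.035, 0, 0, 0, 0.03, 0, 0, 0, 0, 0, 0.142, 0.03, 0, 0, 0, 0, 0, 0.142, 0.03, 0, 0, 0, 0, 0, 0.142, 0.03]
}}

```text
t: 26.75
position: [0.4276, 0.0924, 0.1254]
orientation: [[-0.942, 0.336, -0.003], [0.336, 0.942, 0.0], [0.003, -0.001, -1.0]]
contact_force: [0.3, -0.3, -2.5]
gripper_width: 0.0516
grasp_force: 30.0
```

Request:
{"method": "drive_tool", "body": {
  "motion": [0, 0, 0, 0, 0, 0.142, 0.03, 0, 0, 0, 0, 0, 0.142, 0.03, 0, 0, 0, 0, 0, 0.142, 0.03, 0, 0, 0, 0, 0, 0.142, 0.03, 0, 0, 0, 0, 0, 0.142, 0.03]
}}

```text
t: 27.25
position: [0.4277, 0.0924, 0.1256]
orientation: [[-0.496, 0.869, -0.003], [0.869, 0.496, 0.0], [0.001, -0.002, -1.0]]
contact_force: [-0.5, -0.1, -2.2]
gripper_width: 0.0511
grasp_force: 30.0
```

Request:
{"method": "drive_tool", "body": {
  "motion": [0, 0, 0, 0, 0, 0.142, 0.03, 0, 0, 0, 0, 0, 0.142, 0.03, 0, 0, 0, 0, 0, 0.142, 0.03, -0.04, 0.0086, 0, 0, 0, 0, 0.03, -0.04, 0.0086, 0, 0, 0, 0, 0.03]
}}

```text
t: 27.75
position: [0.4529, 0.0141, 0.1257]
orientation: [[-0.1, 0.995, -0.002], [0.995, 0.1, 0.001], [0.001, -0.002, -1.0]]
contact_force: [0.1, -0.2, -2.4]
gripper_width: 0.0517
grasp_force: 30.0
```

Request:
{"method": "drive_tool", "body": {
  "motion": [-0.04, 0.0086, 0, 0, 0, 0, 0.03, -0.04, 0.0086, 0, 0, 0, 0, 0.03, -0.04, 0.0086, 0, 0, 0, 0, 0.03, -0.04, 0.0086, 0, 0, 0, 0, 0.03, -0.04, 0.0086, 0, 0, 0, 0, 0.03]
}}

```text
t: 28.25
position: [0.5154, -0.1817, 0.1252]
orientation: [[-0.098, 0.995, -0.003], [0.995, 0.098, 0.001], [0.002, -0.002, -1.0]]
contact_force: [0.4, 1.9, -2.0]
gripper_width: 0.0516
grasp_force: 30.0
```

Request:
{"method": "drive_tool", "body": {
  "motion": [-0.04, 0.0086, 0, 0, 0, 0, 0.03, -0.04, 0.0086, 0, 0, 0, 0, 0.03, -0.04, 0.0086, 0, 0, 0, 0, 0.03, 0, 0, 0, 0, 0, 0, 0.03, 0, 0, 0, 0, 0, 0, 0.03]
}}

```text
t: 28.75
position: [0.5525, -0.2972, 0.1245]
orientation: [[-0.097, 0.995, -0.003], [0.995, 0.097, 0.002], [0.002, -0.003, -1.0]]
contact_force: [0.1, 0.6, -2.3]
gripper_width: 0.0513
grasp_force: 30.0
```

```bash
cat >> h.py <<'E'
def orbs(im,C,z,amin=300,cut=290):
    m=hsv(im,(5,140,60),(18,255,255)); m[cut:]=0
    cs,_=cv2.findContours(m,cv2.RETR_EXTERNAL,cv2.CHAIN_APPROX_NONE); out=[]
    for c in cs:
        if cv2.contourArea(c)>amin:
            r=cv2.minAreaRect(np.float32(onz(C,c[:,0,:],z)[:,:2]*1000)); out.append((cv2.boundingRect(c),np.round(r[0],1),np.round(r[1],1),round(yaw_long(r),1)))
    return out
E
python3 - <<'E'
from h import *
s=bot.observe(); print(s['position'],s['orientation'].round(3).tolist(),s['gripper_width'],s['contact_force'])
C,im=grab("wrist"); print(orbs(im,C,s['position'][2]+.002))
m=hsv(im,(105,120,30),(125,255,255)); print("tray",rect(C,m,.036)[0])
C,im=grab("side"); m=hsv(im,(5,140,60),(18,255,255)); m[:230]=0; y,x=np.where(m); print(x.min(),x.max(),y.min(),y.max()) if len(x) else 0
cv2.imwrite("pics/s5.png",im)
C,im=grab("top"); cv2.imwrite("pics/t5.png",im)
E
```

```text
[ 0.55252881 -0.29718626  0.12454817] [[-0.097, 0.995, -0.003], [0.995, 0.097, 0.002], [0.002, -0.003, -1.0]] 0.05126802741485351 [ 0.14174282  0.58593077 -2.26108254]
[((213, 222, 87, 68), array([ 553.8, -305.3]), array([51.4, 46.1]), 5.7)]
tray ((506.5987854003906, -343.47772216796875), (328.24761962890625, 165.2615203857422), 5.379283428192139)
254 279 231 321
```

Request:
{"method": "drive_tool", "body": {
  "motion": [0, 0.008, 0.04, 0, 0, 0, 0.03, 0, 0, 0.035, 0, 0, 0, 0.03, 0, 0, 0.01, 0, 0, 0, 0.03, 0, 0, 0, 0, 0, 0, 0.03]
}}

```text
t: 29.3
position: [0.5609, -0.2954, 0.0409]
orientation: [[-0.099, 0.995, -0.002], [0.995, 0.099, 0.001], [0.002, -0.002, -1.0]]
contact_force: [-0.4, 0.2, -0.3]
gripper_width: 0.0512
grasp_force: 30.0
```

Request:
{"method": "drive_tool", "body": {
  "motion": [0, 0, 0.004, 0, 0, 0, 0.03, 0, 0, 0, 0, 0, 0, 0.03]
}}

```text
t: 29.5
position: [0.562, -0.2965, 0.039]
orientation: [[-0.099, 0.995, 0.002], [0.995, 0.099, -0.001], [-0.001, 0.002, -1.0]]
contact_force: [0.9, 1.8, 0.1]
gripper_width: 0.0516
grasp_force: 30.0
```

Request:
{"method": "drive_tool", "body": {
  "motion": [0, 0, 0.003, 0, 0, 0, 0.03, 0, 0, 0, 0, 0, 0, 0.03]
}}

```text
t: 29.7
position: [0.5616, -0.2964, 0.035]
orientation: [[-0.099, 0.995, 0.001], [0.995, 0.099, -0.0], [-0.0, 0.001, -1.0]]
contact_force: [1.5, 2.2, 0.8]
gripper_width: 0.0515
grasp_force: 30.0
```

Request:
{"method": "drive_tool", "body": {
  "motion": [0, 0, 0.003, 0, 0, 0, 0.03, 0, 0, 0, 0, 0, 0, 0.03]
}}

```text
t: 29.9
position: [0.5613, -0.2964, 0.0313]
orientation: [[-0.098, 0.995, -0.0], [0.995, 0.098, 0.0], [0.0, -0.0, -1.0]]
contact_force: [2.0, 1.8, 0.2]
gripper_width: 0.0514
grasp_force: 30.0
```

Request:
{"method": "drive_tool", "body": {
  "motion": [0, 0, 0.002, 0, 0, 0, 0.03, 0, 0, 0, 0, 0, 0, 0.03]
}}

```text
t: 30.1
position: [0.5614, -0.2964, 0.0309]
orientation: [[-0.098, 0.995, -0.0], [0.995, 0.098, 0.0], [0.0, -0.0, -1.0]]
contact_force: [-5.2, 5.3, 16.4]
gripper_width: 0.0516
grasp_force: 30.0
```

Request:
{"method": "drive_tool", "body": {
  "motion": [0, 0, 0, 0, 0, 0, 0.074, 0, 0, 0, 0, 0, 0, 0.074, 0, 0, 0, 0, 0, 0, 0.074, 0, 0, -0.02, 0, 0, 0, 0.074, 0, 0, -0.04, 0, 0, 0, 0.074]
}}

```text
t: 30.6
position: [0.5597, -0.2956, 0.0869]
orientation: [[-0.098, 0.995, -0.006], [0.995, 0.098, 0.003], [0.004, -0.005, -1.0]]
contact_force: [0.7, -0.4, 0.7]
gripper_width: 0.0743
grasp_force: 0.0
```

Request:
{"method": "drive_tool", "body": {
  "motion": [0, 0, -0.04, 0, 0, 0, 0.074, 0, 0, -0.04, 0, 0, 0, 0.074, 0, 0, -0.045, 0, 0, 0, 0.074, 0, 0, 0, 0, 0, 0, 0.074]
}}

```text
t: 31.0
position: [0.5629, -0.2974, 0.221]
orientation: [[-0.098, 0.995, 0.008], [0.995, 0.098, -0.005], [-0.005, 0.007, -1.0]]
contact_force: [0.4, -0.2, 0.5]
gripper_width: 0.0738
grasp_force: 0.0
```

Run:
```python
from h import *
s=bot.observe(); print(s['position'])
C,im=grab("wrist"); print(orbs(im,C,.029,cut=384)); cv2.imwrite("pics/w6.png",im)
```

```text
[ 0.5628666  -0.2973876   0.22097237]
[((233, 161, 43, 87), array([ 566.5, -340.3]), array([ 51.4, 113.8]), -84.2)]
```

Request:
{"method": "drive_tool", "body": {
  "motion": [0, 0, 0, 0, 0, -0.142, 0.074, 0, 0, 0, 0, 0, -0.142, 0.074, 0, 0, 0, 0, 0, -0.142, 0.074, 0, 0, 0, 0, 0, -0.142, 0.074, 0, 0, 0, 0, 0, -0.142, 0.074]
}}

```text
t: 31.55
position: [0.5609, -0.2962, 0.2124]
orientation: [[-0.727, 0.686, -0.003], [0.686, 0.727, 0.002], [0.003, -0.001, -1.0]]
contact_force: [0.8, -0.3, 0.1]
gripper_width: 0.0743
grasp_force: 0.0
```

Request:
{"method": "drive_tool", "body": {
  "motion": [0, 0, 0, 0, 0, -0.142, 0.074, 0, 0, 0, 0, 0, -0.142, 0.074, 0, 0, 0, 0, 0, -0.142, 0.074, 0, 0, 0, 0, 0, -0.142, 0.074, 0, 0, 0, 0, 0, -0.142, 0.074]
}}

```text
t: 32.05
position: [0.5609, -0.2962, 0.2124]
orientation: [[-0.999, 0.047, -0.003], [0.047, 0.999, 0.002], [0.003, 0.002, -1.0]]
contact_force: [-0.1, -0.5, 0.1]
gripper_width: 0.074
grasp_force: 0.0
```

Request:
{"method": "drive_tool", "body": {
  "motion": [0, 0, 0, 0, 0, -0.142, 0.074, -0.0101, 0.0386, 0, 0, 0, 0, 0.074, -0.0101, 0.0386, 0, 0, 0, 0, 0.074, -0.0101, 0.0386, 0, 0, 0, 0, 0.074, -0.0101, 0.0386, 0, 0, 0, 0, 0.074]
}}

```text
t: 32.55
position: [0.5873, -0.1374, 0.2126]
orientation: [[-0.996, -0.089, -0.003], [-0.089, 0.996, 0.001], [0.003, 0.001, -1.0]]
contact_force: [0.2, -0.6, 0.3]
gripper_width: 0.0738
grasp_force: 0.0
```

Request:
{"method": "drive_tool", "body": {
  "motion": [-0.0101, 0.0386, 0, 0, 0, 0, 0.074, -0.0101, 0.0386, 0, 0, 0, 0, 0.074, 0, 0, 0, 0, 0, 0, 0.074, 0, 0, 0, 0, 0, 0, 0.074]
}}

```text
t: 32.95
position: [0.6006, -0.0599, 0.213]
orientation: [[-0.996, -0.091, -0.003], [-0.091, 0.996, 0.0], [0.003, 0.001, -1.0]]
contact_force: [-0.6, -0.2, -0.4]
gripper_width: 0.0738
grasp_force: 0.0
```

Run:
```python
from h import *
s=bot.observe(); print(s['position'],w2b(s['position']),s['orientation'].round(4).tolist())
C,im=grab("wrist"); m=hsv(im,(5,140,70),(18,255,255)); m[290:]=0
cs,_=cv2.findContours(m,cv2.RETR_EXTERNAL,cv2.CHAIN_APPROX_NONE)
for c in cs:
    if cv2.contourArea(c)>150:
        x,y,w,h=cv2.boundingRect(c); P=onz(C,[(x,y+4),(x+w-1,y+4),(x+w/2,y)],.118); print((x,y,w,h),[w2b(p).round(4).tolist() for p in P])
cv2.imwrite("pics/w7.png",im)
```

```text
[ 0.60058975 -0.0599317   0.21300904] [-0.04166492 -0.08347028  0.21300904] [[-0.9958, -0.091, -0.0027], [-0.091, 0.9959, 0.0005], [0.0027, 0.0007, -1.0]]
(500, 190, 12, 26) [[-0.0444, 0.1481, 0.118], [-0.0444, 0.1597, 0.118], [-0.0484, 0.1534, 0.118]]
(227, 190, 58, 100) [[-0.0439, -0.1097, 0.118], [-0.044, -0.0581, 0.118], [-0.0477, -0.0834, 0.118]]
(0, 102, 73, 47) [[-0.1242, -0.3087, 0.118], [-0.1224, -0.2414, 0.118], [-0.1265, -0.2733, 0.118]]
```

Request:
{"method": "drive_tool", "body": {
  "motion": [-0.004, 0, 0, 0, 0.142, 0, 0.074, -0.0044, 0, 0.0298, 0, 0, 0, 0.074, -0.0044, 0, 0.0298, 0, 0, 0, 0.074, -0.0038, 0, 0.026, 0, 0, 0, 0.074, 0, 0, 0, 0, 0, 0, 0.074]
}}

```text
t: 33.5
position: [0.6033, -0.0612, 0.1239]
orientation: [[-0.985, -0.088, -0.148], [-0.087, 0.996, -0.011], [0.149, 0.002, -0.989]]
contact_force: [-0.0, 0.4, 0.5]
gripper_width: 0.0736
grasp_force: 0.0
```

Run:
```python
from h import *
s=bot.observe(); print(s['position'],w2b(s['position']),s['orientation'].round(4).tolist())
```

```text
[ 0.60329846 -0.06115292  0.12388605] [-0.03907498 -0.08492655  0.12388605] [[-0.985, -0.0877, -0.1483], [-0.087, 0.9961, -0.0111], [0.1487, 0.002, -0.9889]]
```

Go down a little more, close, and lift.

Request:
{"method": "drive_tool", "body": {
  "motion": [-0.0008, 0.001, 0.005, 0, 0, 0, 0.074, 0, 0, 0, 0, 0, 0, 0.05, 0, 0, 0, 0, 0, 0, 0.03, 0, 0, 0, 0, 0, 0, 0.03, 0, 0, 0, 0, 0, 0, 0.03]
}}

```text
t: 34.0
position: [0.6055, -0.0591, 0.1236]
orientation: [[-0.986, -0.09, -0.14], [-0.089, 0.996, -0.013], [0.141, -0.0, -0.99]]
contact_force: [0.2, -1.7, 1.5]
gripper_width: 0.0514
grasp_force: 30.0
```

Request:
{"method": "drive_tool", "body": {
  "motion": [0, 0, 0, 0, 0, 0, 0.03, 0, 0, 0, 0, 0, 0, 0.03]
}}

```text
t: 34.2
position: [0.6054, -0.0591, 0.1233]
orientation: [[-0.986, -0.089, -0.141], [-0.089, 0.996, -0.013], [0.141, -0.0, -0.99]]
contact_force: [0.9, -2.6, 3.8]
gripper_width: 0.0513
grasp_force: 30.0
```

Request:
{"method": "drive_tool", "body": {
  "motion": [0.0021, 0, -0.015, 0, 0, 0, 0.03, 0.0042, 0, -0.03, 0, 0, 0, 0.03, 0.0042, 0, -0.03, 0, 0, 0, 0.03, 0, 0, 0, 0, 0, 0, 0.03, 0, 0, 0, 0, 0, 0, 0.03]
}}

```text
t: 34.7
position: [0.6053, -0.0587, 0.1986]
orientation: [[-0.986, -0.09, -0.142], [-0.089, 0.996, -0.012], [0.142, 0.001, -0.99]]
contact_force: [0.6, 0.5, -3.3]
gripper_width: 0.0511
grasp_force: 30.0
```

Run:
```python
from h import *
s=bot.observe(); print(s['position'],w2b(s['position']),s['orientation'].round(3).tolist())
C,im=grab("wrist"); print(orbs(im,C,s['position'][2])); cv2.imwrite("pics/w8.png",im)
C,im=grab("wrist");im=cv2.imread("pics/w4.png")
```

```text
[ 0.60531411 -0.05866114  0.19858447] [-0.03684661 -0.08262304  0.19858447] [[-0.986, -0.09, -0.142], [-0.089, 0.996, -0.012], [0.142, 0.001, -0.99]]
[((214, 222, 85, 68), array([614.2, -57.8]), array([43.5, 51.2]), -84.9), ((0, 120, 70, 47), array([ 556.6, -199.3]), array([26.6, 46.3]), -84.1)]
```

Request:
{"method": "drive_tool", "body": {
  "motion": [0.0396, 0, 0.0056, 0, 0, 0, 0.03, 0.0396, 0, 0.0056, 0, 0, 0, 0.03, 0.0396, 0, 0.0056, 0, 0, 0, 0.03, 0.0396, 0, 0.0056, 0, 0, 0, 0.03, 0, 0, 0, 0, -0.142, 0, 0.03]
}}

```text
t: 35.3
position: [0.4435, -0.073, 0.1972]
orientation: [[-0.996, -0.09, -0.004], [-0.09, 0.996, 0.001], [0.004, 0.002, -1.0]]
contact_force: [0.6, -0.1, -2.7]
gripper_width: 0.0512
grasp_force: 30.0
```

Request:
{"method": "drive_tool", "body": {
  "motion": [0, 0, 0.035, 0, 0, 0, 0.03, 0, 0, 0.035, 0, 0, 0, 0.03, 0, 0, 0, 0, 0, 0.142, 0.03, 0, 0, 0, 0, 0, 0.142, 0.03, 0, 0, 0, 0, 0, 0.142, 0.03]
}}

```text
t: 35.8
position: [0.4453, -0.0729, 0.1276]
orientation: [[-0.942, 0.336, -0.003], [0.336, 0.942, 0.001], [0.003, -0.0, -1.0]]
contact_force: [-0.6, -0.0, -3.2]
gripper_width: 0.0514
grasp_force: 30.0
```

Request:
{"method": "drive_tool", "body": {
  "motion": [0, 0, 0, 0, 0, 0.142, 0.03, 0, 0, 0, 0, 0, 0.142, 0.03, 0, 0, 0, 0, 0, 0.142, 0.03, 0, 0, 0, 0, 0, 0.142, 0.03, 0, 0, 0, 0, 0, 0.142, 0.03]
}}

```text
t: 36.3
position: [0.4454, -0.0729, 0.1278]
orientation: [[-0.496, 0.869, -0.003], [0.869, 0.496, 0.001], [0.002, -0.002, -1.0]]
contact_force: [-0.6, -0.2, -2.8]
gripper_width: 0.0513
grasp_force: 30.0
```

Request:
{"method": "drive_tool", "body": {
  "motion": [0, 0, 0, 0, 0, 0.142, 0.03, 0, 0, 0, 0, 0, 0.142, 0.03, 0, 0, 0, 0, 0, 0.142, 0.03, -0.039, -0.0045, 0, 0, 0, 0, 0.03, -0.039, -0.0045, 0, 0, 0, 0, 0.03]
}}

```text
t: 36.8
position: [0.4443, -0.1519, 0.128]
orientation: [[-0.1, 0.995, -0.002], [0.995, 0.1, 0.001], [0.002, -0.002, -1.0]]
contact_force: [1.3, -0.8, -3.2]
gripper_width: 0.051
grasp_force: 30.0
```

Request:
{"method": "drive_tool", "body": {
  "motion": [-0.039, -0.0045, 0, 0, 0, 0, 0.03, -0.039, -0.0045, 0, 0, 0, 0, 0.03, -0.039, -0.0045, 0, 0, 0, 0, 0.03, -0.039, -0.0045, 0, 0, 0, 0, 0.03, 0, 0, 0, 0, 0, 0, 0.03]
}}

```text
t: 37.3
position: [0.4412, -0.3119, 0.1274]
orientation: [[-0.095, 0.995, -0.002], [0.995, 0.095, 0.001], [0.001, -0.002, -1.0]]
contact_force: [-1.0, 0.7, -3.1]
gripper_width: 0.0513
grasp_force: 30.0
```

Run:
```python
from h import *
s=bot.observe(); print(s['position'],s['orientation'].round(3).tolist(),s['gripper_width'],s['contact_force'])
C,im=grab("wrist"); print(orbs(im,C,s['position'][2]+.002))
```

```text
[ 0.44116344 -0.31187394  0.12740138] [[-0.095, 0.995, -0.002], [0.995, 0.095, 0.001], [0.001, -0.002, -1.0]] 0.05133963192325424 [-1.00938983  0.721604   -3.11662449]
[((214, 223, 86, 67), array([ 442.6, -320.3]), array([50.8, 45.4]), 5.5), ((350, 178, 67, 106), array([ 516.6, -297.2]), array([34., 69.]), -83.9)]
```

Request:
{"method": "drive_tool", "body": {
  "motion": [0, 0, 0.04, 0, 0, 0, 0.03, 0, 0, 0.035, 0, 0, 0, 0.03, 0, 0, 0.013, 0, 0, 0, 0.03, 0, 0, 0.003, 0, 0, 0, 0.03, 0, 0, 0, 0, 0, 0, 0.03]
}}

```text
t: 37.85
position: [0.4425, -0.3085, 0.0386]
orientation: [[-0.099, 0.995, -0.0], [0.995, 0.099, 0.0], [0.0, -0.0, -1.0]]
contact_force: [-1.1, 1.7, 0.1]
gripper_width: 0.0512
grasp_force: 30.0
```

Request:
{"method": "drive_tool", "body": {
  "motion": [0, 0, 0.003, 0, 0, 0, 0.03, 0, 0, 0, 0, 0, 0, 0.03]
}}

```text
t: 38.05
position: [0.4428, -0.3089, 0.0358]
orientation: [[-0.099, 0.995, 0.001], [0.995, 0.099, -0.001], [-0.001, 0.001, -1.0]]
contact_force: [0.9, 3.1, 1.7]
gripper_width: 0.0512
grasp_force: 30.0
```

Request:
{"method": "drive_tool", "body": {
  "motion": [0, 0, 0.002, 0, 0, 0, 0.03, 0, 0, 0, 0, 0, 0, 0.03]
}}

```text
t: 38.25
position: [0.4425, -0.3088, 0.0332]
orientation: [[-0.099, 0.995, 0.0], [0.995, 0.099, -0.0], [-0.0, 0.0, -1.0]]
contact_force: [2.4, 1.7, 0.5]
gripper_width: 0.0515
grasp_force: 30.0
```

Request:
{"method": "drive_tool", "body": {
  "motion": [0, 0, 0.002, 0, 0, 0, 0.03, 0, 0, 0, 0, 0, 0, 0.074, 0, 0, 0, 0, 0, 0, 0.074, 0, 0, 0, 0, 0, 0, 0.074, 0, 0, -0.02, 0, 0, 0, 0.074]
}}

```text
t: 38.75
position: [0.4411, -0.3079, 0.049]
orientation: [[-0.098, 0.995, -0.004], [0.995, 0.098, 0.003], [0.003, -0.004, -1.0]]
contact_force: [-0.7, 0.3, 0.6]
gripper_width: 0.0736
grasp_force: 0.0
```

Request:
{"method": "drive_tool", "body": {
  "motion": [0, 0, -0.045, 0, 0, 0, 0.074, 0, 0, -0.045, 0, 0, 0, 0.074, 0, 0, -0.045, 0, 0, 0, 0.074, 0, 0, -0.045, 0, 0, 0, 0.074, 0, 0, 0, 0, 0, 0, 0.074]
}}

```text
t: 39.25
position: [0.4437, -0.3099, 0.2368]
orientation: [[-0.098, 0.995, 0.007], [0.995, 0.098, -0.006], [-0.006, 0.006, -1.0]]
contact_force: [0.5, -0.4, -1.0]
gripper_width: 0.0746
grasp_force: 0.0
```

Run:
```python
from h import *
s=bot.observe(); print(s['position'])
C,im=grab("wrist"); print(orbs(im,C,.029,cut=384)); m=hsv(im,(105,120,30),(125,255,255)); print("tray",rect(C,m,.036)[0]); cv2.imwrite("pics/w9.png",im)
```

```text
[ 0.44369498 -0.30990278  0.23682848]
[((234, 159, 41, 84), array([ 447.6, -353.9]), array([ 51. , 114.2]), -83.4), ((324, 158, 46, 83), array([ 565.8, -340.3]), array([ 53.1, 113.5]), -83.8)]
tray ((506.65093994140625, -346.8005065917969), (328.5033264160156, 167.63819885253906), 5.191327095031738)
```

Request:
{"method": "drive_tool", "body": {
  "motion": [0, 0, -0.045, 0, 0, 0, 0, 0, 0, -0.045, 0, 0, 0, 0, 0, 0, -0.01, 0, 0, -0.142, 0, 0, 0, 0, 0, 0, -0.142, 0, 0, 0, 0, 0, 0, -0.142, 0]
}}

```text
t: 39.8
position: [0.4423, -0.3088, 0.3294]
orientation: [[-0.506, 0.863, -0.002], [0.863, 0.506, 0.001], [0.002, -0.001, -1.0]]
contact_force: [-0.3, 1.0, 0.0]
gripper_width: 0.0378
grasp_force: 0.0
```

Request:
{"method": "drive_tool", "body": {
  "motion": [0, 0, 0, 0, 0, -0.142, 0, 0, 0, 0, 0, 0, -0.142, 0, 0, 0, 0, 0, 0, -0.142, 0, 0, 0, 0, 0, 0, -0.142, 0, 0, 0, 0, 0, 0, -0.142, 0]
}}

```text
t: 40.3
position: [0.4422, -0.3087, 0.329]
orientation: [[-0.946, 0.325, -0.003], [0.325, 0.946, 0.002], [0.003, 0.001, -1.0]]
contact_force: [-0.0, 0.1, -0.5]
gripper_width: 0.0009
grasp_force: 0.0
```

Request:
{"method": "drive_tool", "body": {
  "motion": [0, 0, 0, 0, 0, -0.142, 0, 0, 0, 0, 0, 0, -0.142, 0, 0, 0, 0, 0, 0, -0.142, 0, 0, 0, 0, 0, 0, 0, 0]
}}

```text
t: 40.7
position: [0.4423, -0.3087, 0.3292]
orientation: [[-0.996, -0.092, -0.003], [-0.092, 0.996, 0.002], [0.002, 0.002, -1.0]]
contact_force: [0.5, -0.3, 0.5]
gripper_width: 0.0005
grasp_force: 0.0
```

Both filters lie flat in the tray. Now move behind the lid.

Request:
{"method": "drive_tool", "body": {
  "motion": [-0.0316, 0.0317, 0, 0, 0, 0, 0, -0.0316, 0.0317, 0, 0, 0, 0, 0, -0.0316, 0.0317, 0, 0, 0, 0, 0, -0.0316, 0.0317, 0, 0, 0, 0, 0, -0.0316, 0.0317, 0, 0, 0, 0, 0]
}}

```text
t: 41.2
position: [0.5864, -0.1352, 0.3297]
orientation: [[-0.996, -0.084, -0.002], [-0.084, 0.996, 0.001], [0.002, 0.001, -1.0]]
contact_force: [-0.1, 0.1, 0.6]
gripper_width: 0.0003
grasp_force: 0.0
```

Request:
{"method": "drive_tool", "body": {
  "motion": [-0.0316, 0.0317, 0, 0, 0, 0, 0, -0.0316, 0.0317, 0, 0, 0, 0, 0, -0.0316, 0.0317, 0, 0, 0, 0, 0, -0.0316, 0.0317, 0, 0, 0, 0, 0, -0.0316, 0.0317, 0, 0, 0, 0, 0]
}}

```text
t: 41.7
position: [0.7295, 0.0368, 0.3295]
orientation: [[-0.996, -0.084, -0.002], [-0.085, 0.996, 0.0], [0.002, 0.001, -1.0]]
contact_force: [-0.2, 0.1, 1.0]
gripper_width: 0.0003
grasp_force: 0.0
```

Request:
{"method": "drive_tool", "body": {
  "motion": [0, 0, 0, 0, 0, 0, 0, 0, 0, 0, 0, 0, 0, 0]
}}

```text
t: 41.9
position: [0.729, 0.0358, 0.3282]
orientation: [[-0.996, -0.087, -0.004], [-0.087, 0.996, 0.0], [0.004, 0.001, -1.0]]
contact_force: [-0.9, -0.9, -0.7]
gripper_width: 0.0003
grasp_force: 0.0
```

Run:
```python
from h import *
s=bot.observe(); print(s['position'],w2b(s['position']),s['orientation'].round(3).tolist(),s['qpos'].round(0))
C,im=grab("wrist")
m=hsv(im,(20,120,80),(32,255,255)); m[290:]=0
y,x=np.where(m); print(x.min(),x.max(),y.min(),y.max())
for t in(1.3,1.4,1.5): print(t,proj(C,[b2w(.08-.17*np.cos(t),Y,.108+.17*np.sin(t)) for Y in(-.1,0,.1)]).round().tolist())
for X in range(140,380,60): print(X,np.where(m[:,X])[0][[0,-1]] if m[:,X].any() else None)
```

```text
[0.72900072 0.03584899 0.32821168] [0.09472271 0.00056383 0.32821168] [[-0.996, -0.087, -0.004], [-0.087, 0.996, 0.0], [0.004, 0.001, -1.0]] [ -0.  42.  36.   0. 102. -95.]
95 430 75 289
1.3 [[121.0, 135.0], [255.0, 134.0], [390.0, 134.0]]
1.4 [[121.0, 158.0], [255.0, 157.0], [389.0, 157.0]]
1.5 [[123.0, 180.0], [255.0, 180.0], [388.0, 180.0]]
140 [162 286]
200 [161 223]
260 [159 221]
320 [157 283]
```

Request:
{"method": "drive_tool", "body": {
  "motion": [0, 0, 0.035, 0, 0, 0, 0, 0, 0, 0.035, 0, 0, 0, 0, 0, 0, 0, 0, 0, 0, 0, 0.013, 0, 0, 0, 0, 0, 0, 0.014, 0, 0, 0, 0, 0, 0]
}}

```text
t: 42.45
position: [0.7015, 0.0318, 0.2633]
orientation: [[-0.996, -0.087, 0.002], [-0.087, 0.996, 0.0], [-0.002, 0.0, -1.0]]
contact_force: [4.4, 0.5, -1.9]
gripper_width: 0.0005
grasp_force: 1.6
```

Request:
{"method": "drive_tool", "body": {
  "motion": [0.0148, 0, 0.0026, 0, 0, 0, 0, 0.0148, 0, 0.0026, 0, 0, 0, 0, 0.014, 0, 0.0056, 0, 0, 0, 0, 0.014, 0, 0.0056, 0, 0, 0, 0, 0, 0, 0, 0, 0, 0, 0]
}}

```text
t: 42.95
position: [0.6436, 0.0268, 0.247]
orientation: [[-0.996, -0.087, 0.002], [-0.087, 0.996, 0.0], [-0.002, 0.0, -1.0]]
contact_force: [-0.5, 0.2, 0.6]
gripper_width: 0.0006
grasp_force: 0.0
```

Request:
{"method": "drive_tool", "body": {
  "motion": [0.0126, 0, 0.0081, 0, 0, 0, 0, 0.0126, 0, 0.0081, 0, 0, 0, 0, 0.0107, 0, 0.0105, 0, 0, 0, 0, 0.0107, 0, 0.0105, 0, 0, 0, 0, 0, 0, 0, 0, 0, 0, 0]
}}

```text
t: 43.45
position: [0.5978, 0.0231, 0.2081]
orientation: [[-0.996, -0.088, -0.001], [-0.088, 0.996, 0.0], [0.001, 0.0, -1.0]]
contact_force: [-0.2, 0.3, 0.2]
gripper_width: 0.0006
grasp_force: 0.0
```

Request:
{"method": "drive_tool", "body": {
  "motion": [0.0084, 0, 0.0126, 0, 0, 0, 0, 0.0084, 0, 0.0126, 0, 0, 0, 0, 0.0058, 0, 0.0138, 0, 0, 0, 0, 0.0058, 0, 0.0138, 0, 0, 0, 0, 0, 0, 0, 0, 0, 0, 0]
}}

```text
t: 43.95
position: [0.5698, 0.0208, 0.1545]
orientation: [[-0.996, -0.089, -0.002], [-0.089, 0.996, 0.0], [0.002, 0.001, -1.0]]
contact_force: [0.2, 0.2, -1.2]
gripper_width: 0.0004
grasp_force: 0.0
```

Request:
{"method": "drive_tool", "body": {
  "motion": [0.0031, 0, 0.008, 0, 0, 0, 0, 0, 0, 0, 0, 0, 0, 0]
}}

```text
t: 44.15
position: [0.5675, 0.0206, 0.1472]
orientation: [[-0.996, -0.089, 0.001], [-0.089, 0.996, 0.0], [-0.002, 0.0, -1.0]]
contact_force: [0.8, -0.7, 1.8]
gripper_width: 0.0007
grasp_force: 0.7
```

Run:
```python
from h import *
s=bot.observe(); print(w2b(s['position']),s['contact_force'])
C,im=grab("side"); cv2.imwrite("pics/s9.png",cv2.resize(im[110:250,180:360],None,fx=4,fy=4,interpolation=cv2.INTER_CUBIC))
```

```text
[-0.06753614 -0.00029389  0.14723518] [ 0.83945163 -0.6665568   1.82841274]
```

View pics/s9.png

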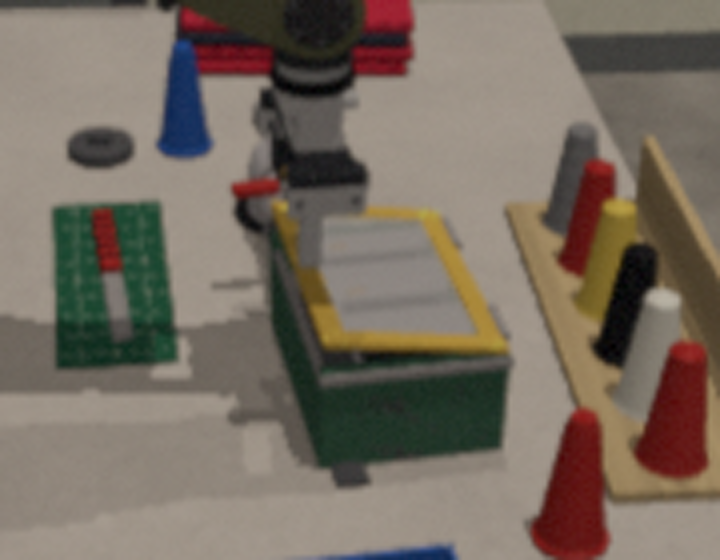

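Request:
{"method": "drive_tool", "body": {
  "motion": [0.008, 0, -0.003, 0, 0, 0, 0, 0, 0, 0.005, 0, 0, 0, 0, 0, 0, 0.004, 0, 0, 0, 0, 0, 0, 0, 0, 0, 0, 0]
}}

```text
t: 44.6
position: [0.558, 0.0199, 0.1405]
orientation: [[-0.996, -0.09, -0.002], [-0.09, 0.996, 0.0], [0.002, 0.0, -1.0]]
contact_force: [-2.3, -0.1, 3.4]
gripper_width: 0.0002
grasp_force: 1.5
```

Request:
{"method": "drive_tool", "body": {
  "motion": [0, 0, 0.004, 0, 0, 0, 0, 0, 0, 0.004, 0, 0, 0, 0, 0, 0, 0, 0, 0, 0, 0]
}}

```text
t: 44.9
position: [0.5583, 0.0201, 0.132]
orientation: [[-0.996, -0.09, -0.001], [-0.09, 0.996, 0.0], [0.001, 0.001, -1.0]]
contact_force: [1.0, 0.6, 0.5]
gripper_width: 0.0004
grasp_force: 0.0
```

Request:
{"method": "drive_tool", "body": {
  "motion": [0, 0, 0.004, 0, 0, 0, 0, 0, 0, 0.004, 0, 0, 0, 0, 0, 0, 0, 0, 0, 0, 0]
}}

```text
t: 45.2
position: [0.5583, 0.0201, 0.1238]
orientation: [[-0.996, -0.09, -0.002], [-0.09, 0.996, 0.0], [0.002, 0.001, -1.0]]
contact_force: [0.5, -0.1, -0.2]
gripper_width: 0.0006
grasp_force: 0.0
```

Request:
{"method": "drive_tool", "body": {
  "motion": [0, 0, 0.003, 0, 0, 0, 0, 0, 0, 0, 0, 0, 0, 0]
}}

```text
t: 45.4
position: [0.5588, 0.0201, 0.1222]
orientation: [[-0.996, -0.09, 0.0], [-0.09, 0.996, 0.0], [-0.0, 0.0, -1.0]]
contact_force: [-2.2, -0.2, 7.6]
gripper_width: 0.0004
grasp_force: 3.8
```

Request:
{"method": "drive_tool", "body": {
  "motion": [0, 0, 0.002, 0, 0, 0, 0, 0, 0, 0, 0, 0, 0, 0]
}}

```text
t: 45.6
position: [0.5589, 0.0201, 0.122]
orientation: [[-0.996, -0.09, 0.001], [-0.09, 0.996, 0.0], [-0.001, 0.0, -1.0]]
contact_force: [-11.3, 0.4, 25.0]
gripper_width: 0.0007
grasp_force: 12.9
```

Request:
{"method": "drive_tool", "body": {
  "motion": [0, 0, -0.04, 0, 0, 0, 0, 0, 0, -0.045, 0, 0, 0, 0, 0, 0, -0.045, 0, 0, 0, 0, 0.045, 0, 0, 0, 0, 0, 0, 0.045, 0, 0, 0, 0, 0, 0]
}}

```text
t: 46.1
position: [0.4685, 0.0119, 0.2503]
orientation: [[-0.996, -0.09, 0.002], [-0.09, 0.996, 0.0], [-0.002, 0.0, -1.0]]
contact_force: [0.1, 0.1, 0.6]
gripper_width: 0.0002
grasp_force: 0.0
```

Request:
{"method": "drive_tool", "body": {
  "motion": [0.045, 0, 0, 0, 0, 0, 0, 0.045, 0, 0, 0, 0, 0, 0, 0, 0, 0, 0, 0, 0, 0]
}}

```text
t: 46.4
position: [0.3761, 0.0038, 0.25]
orientation: [[-0.996, -0.089, 0.001], [-0.089, 0.996, 0.0], [-0.001, 0.0, -1.0]]
contact_force: [0.7, -0.6, 1.1]
gripper_width: 0.0008
grasp_force: 0.0
```

Run:
```python
from h import *
s=bot.observe(); print(w2b(s['position']))
a=[]
for n in("top","side"):
    C,im=grab(n); a.append(im)
    m=hsv(im,(20,110,70),(32,255,255)); 
    m[:120]=0; m[260:]=0; m[:,:210]=0; m[:,330:]=0
    ys,xs=np.where(m); print(n,xs.min(),xs.max(),ys.min(),ys.max())
    for t in(0,.12): print(t,proj(C,[b2w(.08-.17*np.cos(t)+.006*np.sin(t),Y,.108+.17*np.sin(t)+.006*np.cos(t)) for Y in(-.125,.125)]).round(1).tolist())
mr=hsv(a[0],(0,120,60),(8,255,255))|hsv(a[0],(172,120,60),(180,255,255))
mr[:225]=0;mr[275:]=0;mr[:,:150]=0;mr[:,242:]=0
print("handle",rect(cam("top"),cv2.morphologyEx(mr,cv2.MORPH_CLOSE,np.ones((7,7))),.019)[0])
cv2.imwrite("pics/fin.png",np.vstack([cv2.resize(a[1][120:300,190:350],(533,600))[:600]]) if 0 else np.hstack([cv2.resize(a[0][90:290,90:430],(480,282)),cv2.resize(a[1][140:290,190:350],(301,282))]))
```

```text
[-2.59645863e-01 -1.16060905e-04  2.50028228e-01]
top 210 302 120 200
0 [[288.2, 195.3], [216.9, 200.9]]
0.12 [[288.6, 193.7], [216.4, 199.4]]
side 247 329 163 202
0 [[256.9, 201.3], [245.7, 165.3]]
0.12 [[257.6, 196.4], [246.2, 160.8]]
handle ((374.81195068359375, 290.5140075683594), (22.14007568359375, 118.17105102539062), 5.415234565734863)
```

View pics/fin.png

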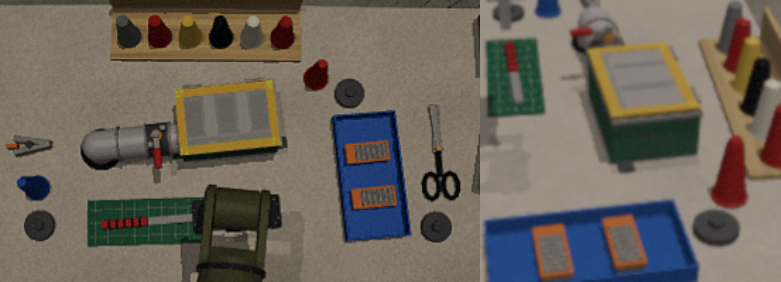

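```bash
python3 -c "
from station import bot
print(bot.finish_job())"
```

```text
the job is handed in; nothing more can be done
None
```

The job is handed in. I shut the damper against its stop and levered loose the two filters present (a and c). They lie flat, right side up and side by side in the tray, the bar is back on the mat, and the lid is pressed down to fully shut. The catch itself was not visible, so I infer the snap from the lid's final height and the 25 N press.

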